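# Clear the stamp case and hold its lid open

## Robot

A 7-joint arm with a two-finger parallel gripper is mounted at the origin on the work surface. World frame = base frame: x ahead of the robot, y to its left, z up, the work surface at z = 0. Lengths are in m, angles in rad, forces in N, time in s.
With the tool pointing down it reaches from about 0.35 to 0.775 m from the base axis. Payload 3.1 kg.
Tool frame: the origin (TCP) lies at the very end of the fingers, on their centre line; the grasp point (between the pads) lies 19 mm behind it; z points along the fingers, y is the direction in which the jaws open and shut (so a half turn about z gives the same grasp; the last joint's range is limited). The gripper opens to 85 mm and grips with 20 to 120 N. Pads are 22 mm wide; open, the fingers measure 114 mm over their backs; the gripper's body (76 mm by 85 mm) begins 54 mm behind the grasp point. The pads swing forward as they close: fully open they stand 13 mm farther back than shut.
Start: joints at [1.211, 0.311, 0.014, 1.512, -0.004, 1.319, -0.027], TCP at [0.172, -0.522, 0.231] pointing down, gripper open.
Joint ranges: [-2.7, 2.7], [-0.3, 1.91], [-1.27, 1.3], [0.12, 2.57], [-1.44, 4.58], [0.2, 2.03], [-3.05, 3.05]. Speed limits (rad/s): [2.79, 2.79, 3.14, 3.14, 3.14, 3.14, 3.14].

## Interface

Orientations are given as a rotation vector (axis times angle).
In Python, from bench import ctrl, read_camera, camera_params, finder gives the robot as it stands.
- The arm moves only by the tool apply_moves, never from a script. Its argument "commands" is a list of rows, each an object of numbers: "wx", "wy", "wz": the turn, a rotation vector about the tool's x, y, z in rad; "x", "y", "z": the shift along the tool's x, y, z in cm; "gripper": the opening, from -1 (shut) to 1 (fully open), so that 0 is half open. A call has 1 to 8 rows; each row shifts and turns the commanded pose from where the row before left it, along the tool's axes as they then stand; what a row does not reach is not made up. A row lasts 1/12 s, in which the tool goes at most 41.7 mm and 7.16 degrees, less where a joint would pass 70% of its speed; a pose out of reach is approached as far as the arm can. A call with a gripper value outside its range is refused whole. The fingers move at their own pace and stop on an object; the grip force is fixed at half the most. Time passes only in rows, so rows that do not move let the fingers close. It gives the time, the measured TCP pose, the force and the opening at its end, in the units of the state.
- ctrl.get_obs(): the state, without advancing time (a new reading comes with each control period).
- read_camera(name): name is "scene" or "top" or "wrist"; returns (picture, depth): 420x560x3 uint8, red, green, blue; 420x560 float32, m along the optical axis (not along the pixel's ray), 0 where there is no reading.
- camera_params(name): a dict with "fx", "fy", "cx", "cy" (pixels), "R" (3x3) and "t" (3): a world point X has camera coordinates R X + t. Camera axes: x right, y down, z forward; pixel columns grow to the right and rows downward; lengths in m; the calibration is good to about 2 mm. The wrist camera is an equidistant fisheye: a pixel r from the principal point sees the ray r / f radians off the axis. A picture is of the moment at which its call begins: read the wrist's pose just before it. camera_params takes no time and is no camera call; for the wrist camera it gives the pose at the moment of the call.
- ctrl.hand_in(): hands the job in, once; it reports no verdict.
Trained networks look in the newest picture that a camera, given by its name, has taken for a name from the list of things; names that differ only in an ending like _2 or _b are one class to them, and where a whole thing is asked for, a point or a joint stands for the part that bears it (a point fixed in the world has none). Each returns a list of dicts, best first, with "score" (0 to 1); they miss things now and then, are a little off and sometimes report something else, mostly with a low value. They report only what shows in the picture. A call takes as long as a camera call. They do not tell look-alikes from the thing itself.
- finder.look_for(camera, name): "xyz" ([x, y, z] in m, in the coordinates of the camera as it stood for that picture, good to about 4 mm: the middle of the surface that is visible of it).
- finder.silhouettes(camera, name): "region" (420x560 bool, what is visible of it).
The state is a dict: "t": time; "qpos": joint angles; "qd": joint speeds; "joint_efforts": joint torques, N m; "tcp_pos": TCP position; "ee_rot": TCP orientation; "force": force on the tool from outside, world axes, zero at the start; "wrist_torque": the same for the moment, N m; "gripper_width": finger opening in m.
Only numpy, scipy, OpenCV 4.12 (cv2) and the standard library are available. Lean on these libraries where they do the work, as an engineer would, in place of code of your own. Each camera call takes 0.05 s, during which the arm holds its last target.

## Task

Sweep the three rod ends off the lid of the steel stamp case into the trough on its side, using the wide paste brush and not your fingers, then set the brush back on the bench. Next tug the lid up by its handle before touching the bolt: the bolt is unmarked and nobody remembers which end locks, so if the lid is caught push the bolt knob all the way to its other end, and if it comes free just go on lifting. Raise the lid's front edge a good 12 cm and finish while still holding it up by the handle; leave the empty glass cup where it stands.

Things in the scene. Friction and masses are not known exactly. Their poses are not given: they have to be found in the camera images.
- case: Grey steel stamp case, fixed to the bench. Origin on the bench under the middle of its main box; x to the hinge side (away from the robot), y left, z up. Main box 240 x 240 mm, top 86 mm above the bench: flat smooth lid over y -120 to 60 mm, fixed ledge with the bolt over y 62 to 120. Open trough along the right side (point trough).
- trough (a point): Middle of the trough floor (case x 0, y -179, z 6 mm). The trough takes the rod ends: inside 232 (x) x 114 mm (y), from the lid's right edge outward; outer walls 76 mm above the bench, 10 mm lower than the lid top.
- lid: Flat steel lid of the case with its handle, 240 x 180 mm, 6 mm thick, about 450 g; origin on the hinge axis, half-way along the lid's width. The handle is part of it.
- lid_handle (a point): Lid handle: round dark steel bar, 14 mm thick and 64 mm long along the case's y, on two end posts 6 mm wide that leave 52 mm of bar free between them; this point is the bar's centre, 30 mm above the lid top, at case x -105, y -30, z 116 mm when shut. It turns with the lid. Pinch it across (along x).
- lid_hinge (a joint): Lid hinge angle, rad: 0 shut, up to 1.1. 240 mm from front edge to hinge; hinge axis along case y at case x 120, z 80 mm. Falls shut when let go; lifting at the handle takes about 3 N. If caught it gives about 0.05 rad (11 mm at the handle) and stops dead; if not, it rises freely.
- bolt (a joint): Slide bolt on the ledge, m: 0 at its front end (the start), 0.036 at its far end, growing along case +x. About 3 N slides it; it stays where left. One end locks the lid, the other frees it; which is unmarked, cannot be seen and changes from run to run. Slide it with the lid shut.
- bolt_knob (a point): Middle of the bolt's upright knob: dark steel block 20 (x) x 16 (y) x 32 mm tall, its top 14 mm above this point, 36 mm above the ledge. At case x -55 (plus the bolt's value), y 95, z 108 mm. Can be pinched from above or pushed.
- brush_grip (a point): Centre of the grip of a flat paste brush that stands on its bristles on the bench. Stiff straight bristle block 150 (x) x 26 (y) x 42 mm, collar above it, then a wooden grip 90 (x) x 18 (y) mm from 58 to 110 mm above the bristle tips; this point is 85 mm above the bristle tips. Axes: x along its width, y through its thickness, z up. 160 g.
- scrap1_mid (a point): Sawn rod end, block 24 x 24 x 26 mm tall, 20 g (three pieces in all, light wood, lying on the shut lid at the start, standing on a flat side; this point is its centre)
- scrap2_mid (a point): Sawn rod end, block 22 x 26 x 20 mm tall, 20 g (three pieces in all, light wood, lying on the shut lid at the start, standing on a flat side; this point is its centre)
- scrap3_mid (a point): Sawn round rod end, 26 mm across, 22 mm tall, 20 g (three pieces in all, light wood, lying on the shut lid at the start, standing on a flat side; this point is its centre)
- jar: Empty glass cup, loose bystander, 76 mm across, 85 mm tall; origin at its underside
Mind the look-alikes: they are no part of the job. Leave any yellow look-alike of the part that bears scrap2_mid alone. Several things look just like the part that bears brush_grip: the one meant starts farthest from the robot's base.

How it is judged:
On the way, in this order (a step that is already met when the one before it is completed fails the run):
1. all three rod ends lie in the trough, the brush in hand (y of scrap1_mid in the frame of case between -0.238 and -0.122 m and z of each of scrap1_mid, scrap2_mid, scrap3_mid in the frame of case below 0.06 m and x of scrap1_mid in the frame of case between -0.118 and 0.118 m and y of scrap2_mid in the frame of case between -0.238 and -0.122 m and x of scrap2_mid in the frame of case between -0.118 and 0.118 m and y of scrap3_mid in the frame of case between -0.238 and -0.122 m and x of scrap3_mid in the frame of case between -0.118 and 0.118 m and contact force between the fingers and brush above 1 N), for 0.1 s.
2. the brush is let go on the bench (height (world z) of brush_grip below 0.11 m and contact force between the fingers and brush below 0.1 N and contact force between brush and case below 0.1 N), for 0.1 s.
3. the lid is tugged up by its handle with the bolt untouched (value of joint lid_hinge above 0.03 rad and value of joint bolt below 0.006 m and contact force between the fingers and lid above 0.5 N and distance between the grasp point and lid_handle below 0.04 m), for 0.04 s.
4. the lid is raised by its handle (value of joint lid_hinge above 0.44 rad and contact force between the fingers and lid above 0.5 N and distance between the grasp point and lid_handle below 0.04 m), for 0.2 s.
At the end, for the whole second after the job is handed in: Lid held still by fingers at its handle (grasp point within 4 cm), 0.44 rad or more open (front edge up 10 cm); the three rod ends in the trough; brush let go on the bench, clear of the case; bolt within 6 mm of one of its ends; glass cup within 4 cm of its start (all of step 2 and all of step 4 and velocity of joint lid_hinge between -0.1 and 0.1 rad/s and (value of joint bolt below 0.006 m or value of joint bolt above 0.03 m) and y of scrap1_mid in the frame of case between -0.238 and -0.122 m and z of each of scrap1_mid, scrap2_mid, scrap3_mid in the frame of case below 0.06 m and x of scrap1_mid in the frame of case between -0.118 and 0.118 m and y of scrap2_mid in the frame of case between -0.238 and -0.122 m and x of scrap2_mid in the frame of case between -0.118 and 0.118 m and y of scrap3_mid in the frame of case between -0.238 and -0.122 m and x of scrap3_mid in the frame of case between -0.118 and 0.118 m and distance of jar from where it was at the start of the episode below 0.04 m); the arm keeps its last pose, push and grip.
It fails at once if the fingers touch a rod end (contact force between the fingers and scrap1 above 0.5 N or contact force between the fingers and scrap2 above 0.5 N or contact force between the fingers and scrap3 above 0.5 N).
It fails at once if the glass cup is disturbed (distance of jar from where it was at the start of the episode above 0.04 m).
It also fails if it takes over 67 s, if anything falls off the work surface, if the arm or the gripper's body presses on something with over 40 N, if the wrist force passes 120 N, or if a joint passes its speed limit or range.

## Working session

There is one attempt and no reset: what is moved stays moved. The work goes in short steps, Python scripts to look and compute and a tool call to move; the robot and the scene stay as the last step left them, time stands still between calls to the robot, and variables do not carry over. Pictures are saved under pics/ and viewed, and the job is handed in when it is done.

Besides the shell and the picture viewer there is one more tool, called after "Call:" as name(argument=value, ...), one argument or row to a line, values as JSON. apply_moves: Moves the arm, as the interface text tells. Its arguments: {"type":"object","properties":{"commands":{"type":"array"}},"required":["commands"]}

```bash
ls; mkdir -p pics; python3 - <<'E'
from bench import ctrl, read_camera, camera_params, finder
import cv2,numpy as np
o=ctrl.get_obs(); print({k:np.round(v,3) for k,v in o.items()})
for c in ["scene","top"]:
    p,d=read_camera(c); cv2.imwrite(f"pics/{c}0.png",p[:,:,::-1]); 
    P=camera_params(c); print(c,P)
    R=np.array(P["R"]);t=np.array(P["t"])
    for n in ["case","lid_handle","bolt_knob","brush_grip","scrap1_mid","scrap2_mid","scrap3_mid","jar","trough"]:
        try:
            for r in finder.look_for(c,n): print(n,round(r["score"],2),np.round(R.T@(np.array(r["xyz"])-t),3))
        except Exception as e: print(n,e)
print(ctrl.get_obs()["t"])
E
```

```text
pics
{'t': np.float64(0.0), 'qpos': array([ 1.211,  0.312,  0.014,  1.513, -0.004,  1.319, -0.027]), 'qd': array([-0.   ,  0.002, -0.001,  0.   ,  0.   , -0.001,  0.001]), 'joint_efforts': array([ 0.0000e+00, -3.7991e+01,  1.4600e-01, -2.3059e+01,  1.2000e-02,
        1.4000e-02,  0.0000e+00]), 'tcp_pos': array([ 0.172, -0.522,  0.23 ]), 'ee_rot': array([-3.10e+00, -4.97e-01,  1.00e-03]), 'force': array([-0.42 , -0.901, -0.453]), 'wrist_torque': array([-0.003,  0.008, -0.041]), 'gripper_width': np.float64(0.085)}
scene {'fx': 398.05955047830486, 'fy': 398.05955047830486, 'cx': 275.6722559705221, 'cy': 216.4667971302836, 'R': array([[ 0.49746163,  0.86748074,  0.00301504],
       [ 0.61158245, -0.34824619, -0.71041643],
       [-0.6152226 ,  0.35524886, -0.70377511]]), 't': array([-0.38063307, -0.22911102,  1.24368576])}
case 0.57 [ 0.621 -0.167  0.078]
lid_handle 0.72 [ 0.613 -0.127  0.082]
lid_handle 0.64 [0.662 0.442 0.053]
bolt_knob 0.51 [0.559 0.009 0.099]
brush_grip 0.74 [0.544 0.322 0.055]
scrap1_mid 0.77 [ 0.566 -0.123  0.111]
scrap2_mid 0.69 [ 0.605 -0.121  0.107]
scrap3_mid 
[... 175 characters left out ...]
18386133694, 'cx': 276.0442676734824, 'cy': 211.3811512946419, 'R': array([[-0.00613372, -0.99930326, -0.03681531],
       [-0.98988702,  0.01128555, -0.14140838],
       [ 0.14172534,  0.03557564, -0.98926655]]), 't': array([0.14311052, 0.57298122, 1.02588431])}
case 0.8 [ 0.586 -0.147  0.086]
lid_handle 0.95 [ 0.588 -0.118  0.086]
bolt_knob 0.56 [0.541 0.009 0.096]
brush_grip 0.95 [0.524 0.317 0.063]
brush_grip 0.6 [0.52  0.158 0.062]
scrap1_mid 0.5 [ 0.547 -0.12   0.11 ]
scrap2_mid 0.59 [ 0.594 -0.118  0.105]
scrap2_mid 0.52 [ 0.413 -0.235  0.019]
scrap3_mid 0.7 [ 0.635 -0.111  0.109]
scrap3_mid 0.6 [ 0.549 -0.119  0.112]
jar 0.67 [0.66  0.456 0.047]
trough 0.95 [ 0.587 -0.146  0.084]
1.0
```

View pics/scene0.png

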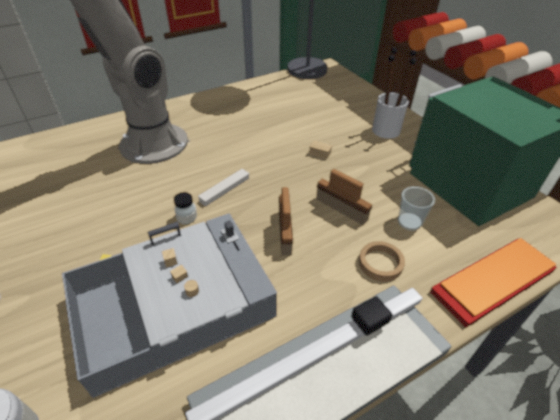

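View pics/top0.png

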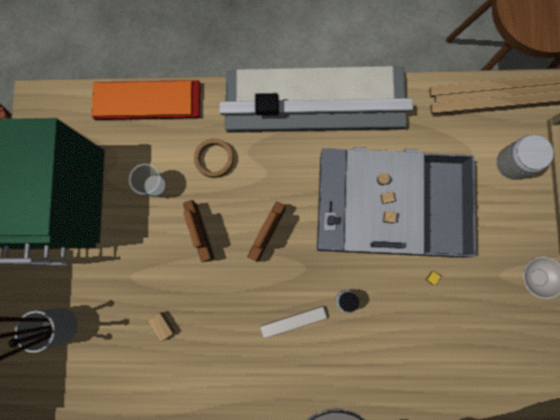

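The top view shows the case at right (lid 345-425, 150-250 px; trough to the right, 425-475), the two brushes at (197,232) and (267,232), and the cup at (150,182). Next I'll measure their geometry from depth.

```bash
cat > h.py <<'E'
from bench import ctrl, read_camera, camera_params, finder
import cv2,numpy as np
def cloud(c):
    p,d=read_camera(c);P=camera_params(c);R=np.array(P["R"]);t=np.array(P["t"])
    v,u=np.mgrid[:420,:560]
    X=np.stack([(u-P["cx"])/P["fx"]*d,(v-P["cy"])/P["fy"]*d,d],-1)
    W=(X-t)@R; W[d==0]=np.nan
    return p,W
def rect(pts):
    r=cv2.minAreaRect((pts*1000).astype(np.float32)); return np.round(r[0],1),np.round(r[1],1),round(r[2],1)
E
python3 - <<'E'
from h import *
for c in ["top","scene"]:
    p,W=cloud(c); z=W[...,2]
    np.save(f"pics/{c}W.npy",W)
    print(c,"bench z",np.nanmedian(z[(abs(W[...,0]-0.4)<.08)&(abs(W[...,1]-.15)<.1)]))
    # brushes: region grip top
    for nm,(x0,x1,y0,y1) in {"bA":(.4,.65,.23,.4),"bB":(.4,.65,.07,.23)}.items():
        for zl,zh in [(.1,.125),(.03,.125)]:
            m=(W[...,0]>x0)&(W[...,0]<x1)&(W[...,1]>y0)&(W[...,1]<y1)&(z>zl)&(z<zh)
            if m.sum()>10: print(nm,zl,m.sum(),rect(W[m][:,:2]),np.nanmax(z[m]))
    m=(W[...,0]>.4)&(W[...,0]<.8)&(W[...,1]>-.4)&(W[...,1]<.07)&(abs(z-.086)<.006)
    n,l,s,cc=cv2.connectedComponentsWithStats(m.astype(np.uint8))
    for i in range(1,n):
        if s[i,4]>150: print("86",s[i],rect(W[l==i][:,:2]),np.median(z[l==i]))
    m=(W[...,0]>.4)&(W[...,0]<.8)&(W[...,1]>-.4)&(W[...,1]<.07)&(z>.097)
    n,l,s,cc=cv2.connectedComponentsWithStats(m.astype(np.uint8))
    for i in range(1,n):
        if s[i,4]>8: print("hi",s[i],rect(W[l==i][:,:2]),np.round(np.mean(W[l==i],0),3),np.max(z[l==i]))
E
```

```text
top bench z 0.00056501466537933
bA 0.1 313 (array([528.7, 328.6]), array([89., 19.]), 19.0) 0.11444780841830567
bA 0.03 863 (array([528.8, 328.2]), array([151. ,  28.7]), 18.8) 0.11444780841830567
bB 0.1 312 (array([525.4, 160.5]), array([18.2, 88.9]), 62.3) 0.11565498448327273
bB 0.03 772 (array([525.3, 160.3]), array([ 28.2, 150.9]), 62.3) 0.11565498448327273
86 [ 319  147  106  107 9754] (array([596.6, -87.5]), array([241. , 247.3]), 86.8) 0.08628260433057547
hi [378 173  12  12 111] (array([ 638.7, -111.1]), array([24.8, 24.2]), 11.7) [ 0.638 -0.111  0.108] 0.11283342899652357
hi [381 192  14  12 120] (array([ 595.6, -120.2]), array([22.4, 26.3]), 10.7) [ 0.595 -0.119  0.106] 0.11086388335661508
hi [384 211  13  12 135] (array([ 550. , -122.4]), array([23.9, 24.3]), 80.1) [ 0.55  -0.121  0.111] 0.11693189878946078
hi [328 215   8  11  71] (array([543.4,  10.9]), array([15.9, 20.4]), 88.8) [0.542 0.011 0.12 ] 0.12466671317691641
hi [371 241  32   8 196] (array([ 486.7, -111. ]), array([64.9, 14. ]), 86.9) [ 0.487 -0.11   0.121] 0.12659485138496185
scene bench z 0.00011785023242475
[... 342 characters left out ...]
 122   213   155   134 11460] (array([598.9, -86.6]), array([240.2, 249.6]), 86.9) 0.08596571372472019
hi [224 221  10  15 120] (array([547.1,  10.9]), array([15.6, 20.7]), 85.9) [0.551 0.01  0.114] 0.12360283132471375
hi [147 222  34  20 245] (array([ 491.6, -110.9]), array([63.7, 12.3]), 87.0) [ 0.493 -0.111  0.118] 0.1252490950887816
hi [162 248  15  17 175] (array([ 554.4, -122.4]), array([23.9, 25. ]), 82.3) [ 0.558 -0.123  0.109] 0.11436373602287409
hi [170 265  18  16 173] (array([ 599.4, -120. ]), array([23.7, 26.2]), 13.2) [ 0.601 -0.12   0.104] 0.10810068010698648
hi [184 280  15  15 168] (array([ 643.4, -111.5]), array([24. , 25.2]), 54.7) [ 0.645 -0.112  0.107] 0.1103538067312271
```

```bash
cat >> h.py <<'E'
from scipy.spatial.transform import Rotation as Ro
C0=np.array([.5955,-.0868]); YAW=np.deg2rad(-3.1)
def case(x,y): # mm -> world m
    c,s=np.cos(YAW),np.sin(YAW); return C0+np.array([c*x-s*y,s*x+c*y])/1000
def down(a): # tool x at world angle a, pointing down
    return Ro.from_matrix(np.array([[np.cos(a),np.sin(a),0],[np.sin(a),-np.cos(a),0],[0,0,-1]]).T.T)
def pose():
    o=ctrl.get_obs(); return np.array(o["tcp_pos"]),Ro.from_rotvec(o["ee_rot"]),o
def plan(wps,p=None,r=None,vmax=.04):
    if p is None: p,r,_=pose()
    for q,rq in wps:
        q=np.array(q); rq=r if rq is None else rq
        d=q-p; rv=(r.inv()*rq).as_rotvec()
        n=max(1,int(np.ceil(max(np.linalg.norm(d)/vmax,np.linalg.norm(rv)/.115))))
        print("to",np.round(q,3),"rows",n,"tool cm total",np.round(r.inv().apply(d)*100,2),"per row",np.round(r.inv().apply(d)*100/n,2),"rot per row",np.round(rv/n,4),"(shift in start axes)")
        p,r=q,rq
def st():
    p,r,o=pose(); print("t",round(o["t"],2),"tcp",np.round(p,4),"xang",np.rad2deg(np.arctan2(*r.as_matrix()[:2,0][::-1])).round(2),"zax",r.as_matrix()[:,2].round(3),"F",np.round(o["force"],2),"w",round(float(o["gripper_width"]),4),"q",np.round(o["qpos"],2))
E
python3 - <<'E'
from h import *
st()
plan([([.42,-.1,.23],None),([.531,.3275,.2],down(np.deg2rad(19))),([.531,.3275,.066],None)])
E
```

```text
t 1.1 tcp [ 0.1719 -0.5225  0.2313] xang 18.21 zax [-0. -0. -1.] F [-0.61 -0.23  0.08] w 0.0849 q [ 1.21  0.31  0.01  1.51 -0.    1.32 -0.03]
to [ 0.42 -0.1   0.23] rows 13 tool cm total [ 36.77 -32.38   0.13] per row [ 2.83 -2.49  0.01] rot per row [0. 0. 0.] (shift in start axes)
to [0.531 0.328 0.2  ] rows 12 tool cm total [ 23.9  -37.14   3.  ] per row [ 1.99 -3.09  0.25] rot per row [ 0.      0.     -0.0011] (shift in start axes)
to [0.531 0.328 0.066] rows 4 tool cm total [ 0.   0.  13.4] per row [0.   0.   3.35] rot per row [0. 0. 0.] (shift in start axes)
```

Call:
apply_moves(
  commands=[
    {"x": 2.83,"y": -2.49,"gripper": 1},
    {"x": 2.83,"y": -2.49,"gripper": 1},
    {"x": 2.83,"y": -2.49,"gripper": 1},
    {"x": 2.83,"y": -2.49,"gripper": 1},
    {"x": 2.83,"y": -2.49,"gripper": 1},
    {"x": 2.83,"y": -2.49,"gripper": 1},
    {"x": 2.83,"y": -2.49,"gripper": 1},
    {"x": 2.83,"y": -2.49,"gripper": 1},
  ],
)

```text
schema error: expected keys wx, wy, wz, x, y, z, gripper
```

Call:
apply_moves(
  commands=[
    {"x": 2.83,"y": -2.49,"gripper": 1},
    {"x": 2.83,"y": -2.49,"gripper": 1},
    {"x": 2.83,"y": -2.49,"gripper": 1},
    {"x": 2.83,"y": -2.49,"gripper": 1},
    {"x": 2.83,"y": -2.49,"gripper": 1},
    {"x": 2,"y": -3.1,"gripper": 1},
    {"x": 2,"y": -3.1,"gripper": 1},
    {"x": 2,"y": -3.1,"gripper": 1},
  ],
)

```text
schema error: expected keys wx, wy, wz, x, y, z, gripper
```

Call:
apply_moves(
  commands=[
    {"x": 2,"y": -3.1,"gripper": 1},
    {"x": 2,"y": -3.1,"gripper": 1},
    {"x": 2,"y": -3.1,"gripper": 1},
    {"x": 2,"y": -3.1,"gripper": 1},
    {"x": 2,"y": -3.1,"gripper": 1},
    {"x": 2,"y": -3.1,"gripper": 1},
    {"x": 2,"y": -3.1,"gripper": 1},
    {"gripper": 1},
  ],
)

```text
schema error: expected keys wx, wy, wz, x, y, z, gripper
```

```bash
python3 - <<'E'
from h import *
st()
plan([([.531,.3275,.14],down(np.deg2rad(19))),([.531,.3275,.066],None)])
st()
E
```

```text
t 1.1 tcp [ 0.1719 -0.5225  0.2313] xang 18.21 zax [-0. -0. -1.] F [-0.61 -0.23  0.08] w 0.0849 q [ 1.21  0.31  0.01  1.51 -0.    1.32 -0.03]
to [0.531 0.328 0.14 ] rows 24 tool cm total [ 60.68 -69.52   9.13] per row [ 2.53 -2.9   0.38] rot per row [ 0.      0.     -0.0006] (shift in start axes)
to [0.531 0.328 0.066] rows 2 tool cm total [0.  0.  7.4] per row [0.  0.  3.7] rot per row [0. 0. 0.] (shift in start axes)
t 1.1 tcp [ 0.1719 -0.5225  0.2313] xang 18.21 zax [-0. -0. -1.] F [-0.61 -0.23  0.08] w 0.0849 q [ 1.21  0.31  0.01  1.51 -0.    1.32 -0.03]
```

All keys are needed in every row.

Call:
apply_moves(
  commands=[
    {"wx": 0,"wy": 0,"wz": 0,"x": 2.83,"y": -2.49,"z": 0,"gripper": 1},
    {"wx": 0,"wy": 0,"wz": 0,"x": 2.83,"y": -2.49,"z": 0,"gripper": 1},
    {"wx": 0,"wy": 0,"wz": 0,"x": 2.83,"y": -2.49,"z": 0,"gripper": 1},
    {"wx": 0,"wy": 0,"wz": 0,"x": 2.83,"y": -2.49,"z": 0,"gripper": 1},
    {"wx": 0,"wy": 0,"wz": 0,"x": 2.83,"y": -2.49,"z": 0,"gripper": 1},
    {"wx": 0,"wy": 0,"wz": 0,"x": 2.83,"y": -2.49,"z": 0,"gripper": 1},
    {"wx": 0,"wy": 0,"wz": 0,"x": 2.83,"y": -2.49,"z": 0,"gripper": 1},
    {"wx": 0,"wy": 0,"wz": 0,"x": 2.83,"y": -2.49,"z": 0,"gripper": 1},
  ],
)

```text
t: 1.77
tcp_pos: [0.3253, -0.2609, 0.2316]
ee_rot: [3.101, 0.497, 0.001]
force: [1.2, 0.3, -0.2]
gripper_width: 0.0854
```

Call:
apply_moves(
  commands=[
    {"wx": 0,"wy": 0,"wz": 0,"x": 2.83,"y": -2.49,"z": 0,"gripper": 1},
    {"wx": 0,"wy": 0,"wz": 0,"x": 2.83,"y": -2.49,"z": 0,"gripper": 1},
    {"wx": 0,"wy": 0,"wz": 0,"x": 2.83,"y": -2.49,"z": 0,"gripper": 1},
    {"wx": 0,"wy": 0,"wz": 0,"x": 2.83,"y": -2.49,"z": 0,"gripper": 1},
    {"wx": 0,"wy": 0,"wz": 0,"x": 2.83,"y": -2.49,"z": 0,"gripper": 1},
    {"wx": 0,"wy": 0,"wz": 0,"x": 2.0,"y": -3.1,"z": 0,"gripper": 1},
    {"wx": 0,"wy": 0,"wz": 0,"x": 2.0,"y": -3.1,"z": 0,"gripper": 1},
    {"wx": 0,"wy": 0,"wz": 0,"x": 2.0,"y": -3.1,"z": 0,"gripper": 1},
  ],
)

```text
t: 2.43
tcp_pos: [0.4485, 0.0088, 0.2315]
ee_rot: [3.102, 0.497, 0.001]
force: [0.0, -0.8, -0.6]
gripper_width: 0.0852
```

Call:
apply_moves(
  commands=[
    {"wx": 0,"wy": 0,"wz": 0,"x": 2.0,"y": -3.1,"z": 0,"gripper": 1},
    {"wx": 0,"wy": 0,"wz": 0,"x": 2.0,"y": -3.1,"z": 0,"gripper": 1},
    {"wx": 0,"wy": 0,"wz": 0,"x": 2.0,"y": -3.1,"z": 0,"gripper": 1},
    {"wx": 0,"wy": 0,"wz": 0,"x": 2.0,"y": -3.1,"z": 0,"gripper": 1},
    {"wx": 0,"wy": 0,"wz": 0,"x": 2.0,"y": -3.1,"z": 0,"gripper": 1},
    {"wx": 0,"wy": 0,"wz": 0,"x": 2.0,"y": -3.1,"z": 0,"gripper": 1},
    {"wx": 0,"wy": 0,"wz": 0,"x": 2.0,"y": -3.1,"z": 0,"gripper": 1},
    {"wx": 0,"wy": 0,"wz": -0.014,"x": 0,"y": 0,"z": 0,"gripper": 1},
  ],
)

```text
t: 3.1
tcp_pos: [0.5115, 0.2668, 0.2308]
ee_rot: [-3.087, -0.535, 0.0]
force: [-1.6, 1.6, 0.6]
gripper_width: 0.0855
```

```bash
python3 - <<'E'
from h import *
st()
plan([([.531,.3275,.14],down(np.deg2rad(19))),([.531,.3275,.066],None)])
p,W=cloud("wrist") if 0 else read_camera("wrist"); cv2.imwrite("pics/w1.png",p[:,:,::-1])
E
```

```text
t 3.1 tcp [0.5115 0.2668 0.2308] xang 19.67 zax [-0.002  0.009 -1.   ] F [-1.58  1.61  0.63] w 0.0855 q [-0.06  0.44 -0.65  1.42  0.26  1.37 -1.94]
to [0.531 0.328 0.14 ] rows 3 tool cm total [ 3.86 -4.98  9.13] per row [ 1.29 -1.66  3.04] rot per row [-0.0029 -0.0004  0.0039] (shift in start axes)
to [0.531 0.328 0.066] rows 2 tool cm total [0.  0.  7.4] per row [0.  0.  3.7] rot per row [0. 0. 0.] (shift in start axes)
```

Call:
apply_moves(
  commands=[
    {"wx": 0,"wy": 0,"wz": 0,"x": 2.0,"y": -2.6,"z": 2,"gripper": 1},
    {"wx": 0,"wy": 0,"wz": 0,"x": 1.9,"y": -2.4,"z": 2,"gripper": 1},
    {"wx": 0,"wy": 0,"wz": 0,"x": 0,"y": 0,"z": 2,"gripper": 1},
    {"wx": 0,"wy": 0,"wz": 0,"x": 0,"y": 0,"z": 0,"gripper": 1},
  ],
)

```text
t: 3.48
tcp_pos: [0.5314, 0.3153, 0.1663]
ee_rot: [3.094, 0.52, -0.014]
force: [0.2, -2.2, -1.7]
gripper_width: 0.0855
```

```bash
python3 - <<'E'
from h import *
st()
plan([([.531,.3275,.066],down(np.deg2rad(19)))])
p,d=read_camera("wrist"); cv2.imwrite("pics/w1.png",p[:,:,::-1])
E
```

```text
t 3.48 tcp [0.5314 0.3153 0.1663] xang 19.09 zax [-0.008 -0.005 -1.   ] F [ 0.15 -2.17 -1.67] w 0.0855 q [-0.17  0.57 -0.62  1.38  0.33  1.3  -2.05]
to [0.531 0.328 0.066] rows 3 tool cm total [ 0.45 -1.19 10.02] per row [ 0.15 -0.4   3.34] rot per row [0.0008 0.0031 0.0006] (shift in start axes)
```

View pics/w1.png

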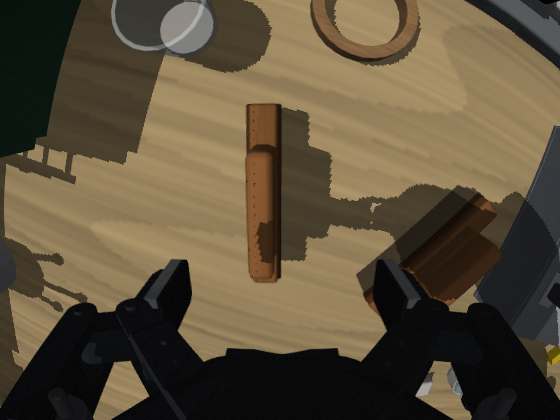

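The wrist view shows the brush aligned with the jaws and slightly left of centre (263 against about 281). I'll correct that and descend.

Call:
apply_moves(
  commands=[
    {"wx": 0,"wy": 0,"wz": 0,"x": 0,"y": -0.6,"z": 1,"gripper": 1},
    {"wx": 0,"wy": 0,"wz": 0,"x": 0,"y": 0,"z": 0,"gripper": 1},
    {"wx": 0,"wy": 0,"wz": 0,"x": 0,"y": 0,"z": 0,"gripper": 1},
  ],
)

```text
t: 3.78
tcp_pos: [0.5322, 0.322, 0.1622]
ee_rot: [3.098, 0.518, 0.002]
force: [0.7, -0.1, -0.1]
gripper_width: 0.0851
```

```bash
python3 - <<'E'
from h import *
st()
plan([([.531,.3275,.066],down(np.deg2rad(19)))])
E
```

```text
t 3.78 tcp [0.5322 0.322  0.1622] xang 18.97 zax [ 0.001  0.    -1.   ] F [ 0.7  -0.14 -0.05] w 0.0851 q [-0.18  0.58 -0.62  1.39  0.34  1.28 -2.06]
to [0.531 0.328 0.066] rows 3 tool cm total [ 0.06 -0.56  9.62] per row [ 0.02 -0.19  3.21] rot per row [ 0.0001 -0.0004 -0.0002] (shift in start axes)
```

Call:
apply_moves(
  commands=[
    {"wx": 0,"wy": 0,"wz": 0,"x": 0,"y": -0.6,"z": 3.2,"gripper": 1},
    {"wx": 0,"wy": 0,"wz": 0,"x": 0,"y": 0,"z": 3.2,"gripper": 1},
    {"wx": 0,"wy": 0,"wz": 0,"x": 0,"y": 0,"z": 3.2,"gripper": 1},
    {"wx": 0,"wy": 0,"wz": 0,"x": 0,"y": 0,"z": 0,"gripper": 1},
    {"wx": 0,"wy": 0,"wz": 0,"x": 0,"y": 0,"z": 0,"gripper": -1},
    {"wx": 0,"wy": 0,"wz": 0,"x": 0,"y": 0,"z": 0,"gripper": -1},
    {"wx": 0,"wy": 0,"wz": 0,"x": 0,"y": 0,"z": 0,"gripper": -1},
    {"wx": 0,"wy": 0,"wz": 0,"x": 0,"y": 0,"z": 0,"gripper": -1},
  ],
)

```text
t: 4.45
tcp_pos: [0.5315, 0.3295, 0.0682]
ee_rot: [-3.096, -0.518, -0.007]
force: [-0.4, -0.0, 0.2]
gripper_width: 0.0384
```

Call:
apply_moves(
  commands=[
    {"wx": 0,"wy": 0,"wz": 0,"x": 0,"y": 0,"z": 0,"gripper": -1},
    {"wx": 0,"wy": 0,"wz": 0,"x": 0,"y": 0,"z": 0,"gripper": -1},
    {"wx": 0,"wy": 0,"wz": 0,"x": 0,"y": 0,"z": 0,"gripper": -1},
    {"wx": 0,"wy": 0,"wz": 0,"x": 0,"y": 0,"z": 0,"gripper": -1},
  ],
)

```text
t: 4.78
tcp_pos: [0.5307, 0.3293, 0.0669]
ee_rot: [-3.097, -0.519, -0.004]
force: [-0.7, -0.8, 5.9]
gripper_width: 0.0174
```

```bash
python3 - <<'E'
from h import *
st()
p,r,o=pose()
rs=down(YAW)
a=case(4,38);
plan([([*(p[:2]),.30],None),([*a,.30],rs),([*a,.155],rs),([*case(4,-140),.155],rs)])
E
```

```text
t 4.78 tcp [0.5307 0.3293 0.0669] xang 19.02 zax [ 0.002  0.002 -1.   ] F [-0.67 -0.81  5.91] w 0.0174 q [-0.2   0.67 -0.59  1.5   0.4   1.1  -2.11]
to [0.531 0.329 0.3  ] rows 6 tool cm total [ 6.000e-02 -2.000e-02 -2.331e+01] per row [ 0.01 -0.   -3.88] rot per row [0. 0. 0.] (shift in start axes)
to [ 0.602 -0.049  0.3  ] rows 10 tool cm total [-5.63 38.08 -0.05] per row [-0.56  3.81 -0.01] rot per row [-0.0002 -0.0003  0.0386] (shift in start axes)
to [ 0.602 -0.049  0.155] rows 4 tool cm total [ 0.   0.  14.5] per row [0.   0.   3.62] rot per row [0. 0. 0.] (shift in start axes)
to [ 0.592 -0.227  0.155] rows 5 tool cm total [-0.  17.8  0. ] per row [-0.    3.56  0.  ] rot per row [0. 0. 0.] (shift in start axes)
```

Call:
apply_moves(
  commands=[
    {"wx": 0,"wy": 0,"wz": 0,"x": 0,"y": 0,"z": -1,"gripper": -1},
    {"wx": 0,"wy": 0,"wz": 0,"x": 0,"y": 0,"z": -3,"gripper": -1},
    {"wx": 0,"wy": 0,"wz": 0,"x": 0,"y": 0,"z": -4,"gripper": -1},
    {"wx": 0,"wy": 0,"wz": 0,"x": 0,"y": 0,"z": -4,"gripper": -1},
    {"wx": 0,"wy": 0,"wz": 0,"x": 0,"y": 0,"z": -4,"gripper": -1},
    {"wx": 0,"wy": 0,"wz": 0,"x": 0,"y": 0,"z": -4,"gripper": -1},
    {"wx": 0,"wy": 0,"wz": 0,"x": 0,"y": 0,"z": -1,"gripper": -1},
    {"wx": 0,"wy": 0,"wz": 0,"x": 0,"y": 0,"z": 0,"gripper": -1},
  ],
)

```text
t: 5.45
tcp_pos: [0.5311, 0.3298, 0.2798]
ee_rot: [-3.095, -0.518, -0.011]
force: [0.4, -0.3, -2.5]
gripper_width: 0.0174
```

Call:
apply_moves(
  commands=[
    {"wx": 0,"wy": 0,"wz": 0.0,"x": -0.56,"y": 2.0,"z": 0,"gripper": -1},
    {"wx": 0,"wy": 0,"wz": 0.0,"x": -0.56,"y": 3.6,"z": 0,"gripper": -1},
    {"wx": 0,"wy": 0,"wz": 0.0,"x": -0.56,"y": 3.6,"z": 0,"gripper": -1},
    {"wx": 0,"wy": 0,"wz": 0.0,"x": -0.56,"y": 3.6,"z": 0,"gripper": -1},
    {"wx": 0,"wy": 0,"wz": 0.0,"x": -0.56,"y": 3.6,"z": 0,"gripper": -1},
    {"wx": 0,"wy": 0,"wz": 0.0,"x": -0.56,"y": 3.6,"z": 0,"gripper": -1},
    {"wx": 0,"wy": 0,"wz": 0.0,"x": -0.56,"y": 3.6,"z": 0,"gripper": -1},
    {"wx": 0,"wy": 0,"wz": 0.0,"x": -0.56,"y": 3.6,"z": 0,"gripper": -1},
  ],
)

```text
t: 6.12
tcp_pos: [0.5745, 0.0539, 0.272]
ee_rot: [3.098, 0.519, -0.01]
force: [1.1, 0.3, -1.4]
gripper_width: 0.0173
```

Call:
apply_moves(
  commands=[
    {"wx": 0,"wy": 0,"wz": 0.05,"x": -0.56,"y": 3.6,"z": 0,"gripper": -1},
    {"wx": 0,"wy": 0,"wz": 0.08,"x": -0.4,"y": 3.0,"z": 0,"gripper": -1},
    {"wx": 0,"wy": 0,"wz": 0.08,"x": 0,"y": 2.0,"z": 0,"gripper": -1},
    {"wx": 0,"wy": 0,"wz": 0.08,"x": 0,"y": 0,"z": 0,"gripper": -1},
    {"wx": 0,"wy": 0,"wz": 0.08,"x": 0,"y": 0,"z": 0,"gripper": -1},
    {"wx": 0,"wy": 0,"wz": 0,"x": 0,"y": 0,"z": 0,"gripper": -1},
    {"wx": 0,"wy": 0,"wz": 0,"x": 0,"y": 0,"z": 0,"gripper": -1},
  ],
)

```text
t: 6.7
tcp_pos: [0.5898, -0.029, 0.2728]
ee_rot: [3.141, -0.056, -0.008]
force: [0.3, 0.0, -1.7]
gripper_width: 0.0172
```

```bash
python3 - <<'E'
from h import *
st()
p,r,o=pose()
rs=down(YAW)
a=case(4,38);
plan([([*a,.2],rs),([*a,.156],rs),([*case(4,-140),.156],rs)])
for c in ["scene","wrist"]:
    p,d=read_camera(c); cv2.imwrite(f"pics/{c}2.png",p[:,:,::-1])
E
```

```text
t 6.7 tcp [ 0.5898 -0.029   0.2728] xang -2.06 zax [-0.005 -0.    -1.   ] F [ 0.34  0.04 -1.67] w 0.0172 q [ 0.35  0.43 -0.5   1.29  0.2   1.47 -1.74]
to [ 0.602 -0.049  0.2  ] rows 2 tool cm total [1.28 1.97 7.27] per row [0.64 0.98 3.64] rot per row [0.0001 0.0025 0.0091] (shift in start axes)
to [ 0.602 -0.049  0.156] rows 2 tool cm total [0.  0.  4.4] per row [0.  0.  2.2] rot per row [0. 0. 0.] (shift in start axes)
to [ 0.592 -0.227  0.156] rows 5 tool cm total [-0.  17.8  0. ] per row [-0.    3.56  0.  ] rot per row [0. 0. 0.] (shift in start axes)
```

View pics/scene2.png

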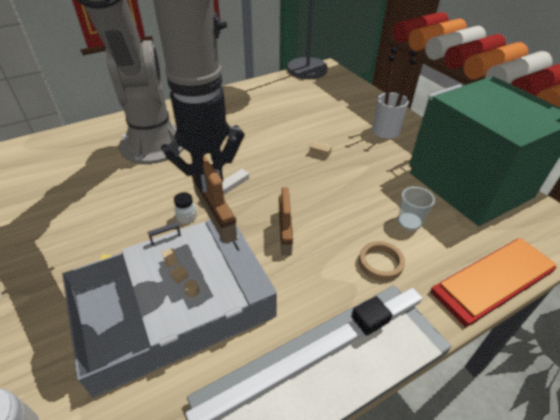

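View pics/wrist2.png

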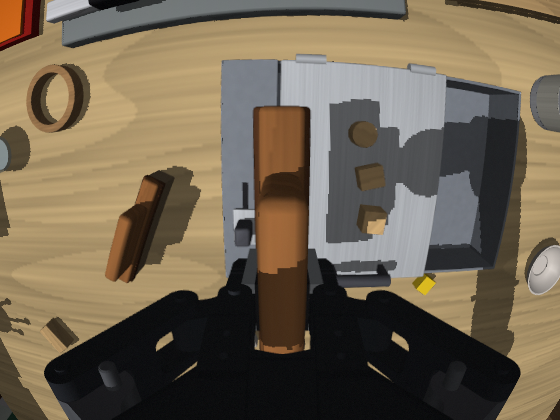

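The brush is held straight, bristles down. In the wrist view the three rod ends are right of it at (363,133), (370,177) and (373,220). Next: lower onto the lid between the rod ends and the bolt.

Call:
apply_moves(
  commands=[
    {"wx": 0,"wy": 0,"wz": 0.018,"x": 1.3,"y": 2.0,"z": 0,"gripper": -1},
    {"wx": 0,"wy": 0,"wz": 0,"x": 0,"y": 0,"z": 3.5,"gripper": -1},
    {"wx": 0,"wy": 0,"wz": 0,"x": 0,"y": 0,"z": 3.5,"gripper": -1},
    {"wx": 0,"wy": 0,"wz": 0,"x": 0,"y": 0,"z": 2,"gripper": -1},
    {"wx": 0,"wy": 0,"wz": 0,"x": 0,"y": 0,"z": 0,"gripper": -1},
    {"wx": 0,"wy": 0,"wz": 0,"x": 0,"y": 0,"z": 0,"gripper": -1},
  ],
)

```text
t: 7.3
tcp_pos: [0.6024, -0.0491, 0.1841]
ee_rot: [-3.14, 0.086, 0.005]
force: [0.0, -0.0, -0.8]
gripper_width: 0.0172
```

```bash
python3 - <<'E'
from h import *
st()
p,r,o=pose()
rs=down(YAW)
a=case(4,38);
plan([([*a,.156],rs),([*case(4,-140),.156],rs)])
for c in ["scene"]:
    p,W=cloud(c); cv2.imwrite(f"pics/{c}3.png",p[:,:,::-1])
E
```

```text
t 7.3 tcp [ 0.6024 -0.0491  0.1841] xang -3.13 zax [-0.003  0.    -1.   ] F [ 0.04 -0.02 -0.84] w 0.0172 q [ 0.37  0.5  -0.48  1.41  0.23  1.29 -1.75]
to [ 0.602 -0.049  0.156] rows 1 tool cm total [-0.07  0.    2.81] per row [-0.07  0.    2.81] rot per row [-0.0001  0.0034 -0.0006] (shift in start axes)
to [ 0.592 -0.227  0.156] rows 5 tool cm total [-0.  17.8  0. ] per row [-0.    3.56  0.  ] rot per row [0. 0. 0.] (shift in start axes)
```

View pics/scene3.png

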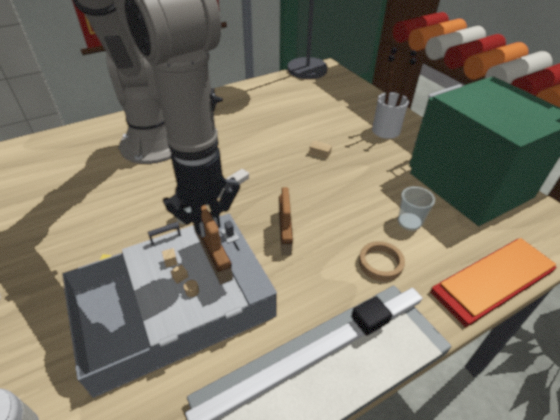

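Call:
apply_moves(
  commands=[
    {"wx": 0,"wy": 0,"wz": 0,"x": 0,"y": 0,"z": 2,"gripper": -1},
    {"wx": 0,"wy": 0,"wz": 0,"x": 0,"y": 0,"z": 0.8,"gripper": -1},
    {"wx": 0,"wy": 0,"wz": 0,"x": 0,"y": 0,"z": 0,"gripper": -1},
    {"wx": 0,"wy": 0,"wz": 0,"x": 0,"y": 0,"z": 0,"gripper": -1},
  ],
)

```text
t: 7.68
tcp_pos: [0.6038, -0.0492, 0.1582]
ee_rot: [3.14, -0.088, 0.002]
force: [0.1, -0.6, -0.8]
gripper_width: 0.017
```

```bash
python3 - <<'E'
from h import *
st()
E
```

```text
t 7.68 tcp [ 0.6038 -0.0492  0.1582] xang -3.2 zax [ 0.001 -0.    -1.   ] F [ 0.13 -0.59 -0.76] w 0.017 q [ 0.37  0.52 -0.47  1.45  0.24  1.23 -1.76]
```

Call:
apply_moves(
  commands=[
    {"wx": 0,"wy": 0,"wz": 0,"x": 0,"y": 0.8,"z": 0.2,"gripper": -1},
    {"wx": 0,"wy": 0,"wz": 0,"x": 0,"y": 1.2,"z": 0,"gripper": -1},
    {"wx": 0,"wy": 0,"wz": 0,"x": 0,"y": 1.2,"z": 0,"gripper": -1},
    {"wx": 0,"wy": 0,"wz": 0,"x": 0,"y": 1.2,"z": 0,"gripper": -1},
    {"wx": 0,"wy": 0,"wz": 0,"x": 0,"y": 1.2,"z": 0,"gripper": -1},
    {"wx": 0,"wy": 0,"wz": 0,"x": 0,"y": 1.2,"z": 0,"gripper": -1},
    {"wx": 0,"wy": 0,"wz": 0,"x": 0,"y": 1.2,"z": 0,"gripper": -1},
    {"wx": 0,"wy": 0,"wz": 0,"x": 0,"y": 1.2,"z": 0,"gripper": -1},
  ],
)

```text
t: 8.35
tcp_pos: [0.5981, -0.1426, 0.1553]
ee_rot: [-3.14, 0.089, -0.0]
force: [0.5, 0.6, -1.6]
gripper_width: 0.0175
```

```bash
python3 - <<'E'
from h import *
st()
for c in ["scene","wrist"]:
    p,d=read_camera(c); cv2.imwrite(f"pics/{c}4.png",p[:,:,::-1])
E
```

```text
t 8.35 tcp [ 0.5981 -0.1426  0.1553] xang -3.25 zax [ 0.  0. -1.] F [ 0.53  0.64 -1.56] w 0.0175 q [ 0.5   0.53 -0.45  1.42  0.24  1.24 -1.6 ]
```

View pics/scene4.png

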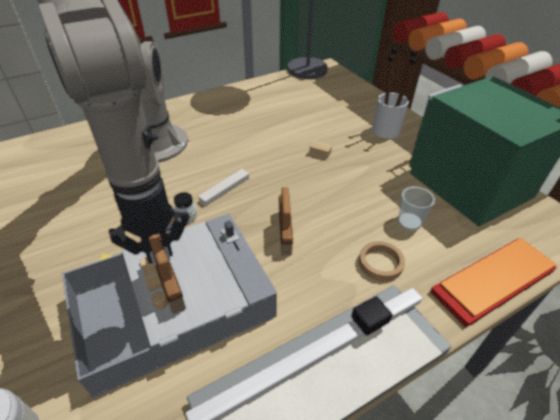

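View pics/wrist4.png

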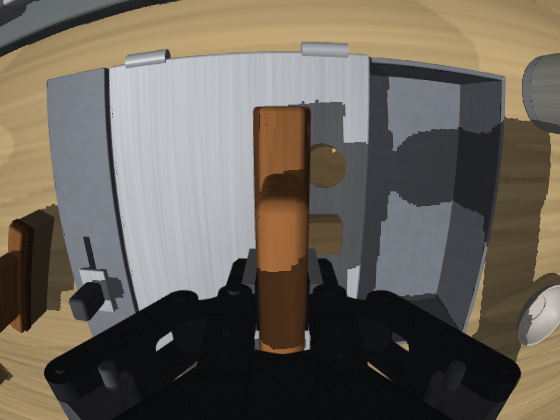

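The brush is pushing all three pieces. Sweeping on past the edge.

Call:
apply_moves(
  commands=[
    {"wx": 0,"wy": 0,"wz": 0,"x": 0,"y": 1.2,"z": 0,"gripper": -1},
    {"wx": 0,"wy": 0,"wz": 0,"x": 0,"y": 1.2,"z": 0,"gripper": -1},
    {"wx": 0,"wy": 0,"wz": 0,"x": 0,"y": 1.2,"z": 0,"gripper": -1},
    {"wx": 0,"wy": 0,"wz": 0,"x": 0,"y": 1.2,"z": 0,"gripper": -1},
    {"wx": 0,"wy": 0,"wz": 0,"x": 0,"y": 1.2,"z": 0,"gripper": -1},
    {"wx": 0,"wy": 0,"wz": 0,"x": 0,"y": 1.0,"z": 0,"gripper": -1},
    {"wx": 0,"wy": 0,"wz": 0,"x": 0,"y": 1.0,"z": 0,"gripper": -1},
    {"wx": 0,"wy": 0,"wz": 0,"x": 0,"y": 0.8,"z": 0,"gripper": -1},
  ],
)

```text
t: 9.12
tcp_pos: [0.593, -0.2309, 0.1551]
ee_rot: [3.14, -0.09, -0.0]
force: [0.0, -0.1, -2.1]
gripper_width: 0.0172
```

```bash
python3 - <<'E'
from h import *
st()
for c in ["scene","wrist"]:
    p,d=read_camera(c); cv2.imwrite(f"pics/{c}5.png",p[:,:,::-1])
E
```

```text
t 9.12 tcp [ 0.593  -0.2309  0.1551] xang -3.29 zax [-0.    -0.001 -1.   ] F [ 0.03 -0.08 -2.12] w 0.0172 q [ 0.61  0.57 -0.43  1.36  0.24  1.26 -1.45]
```

View pics/scene5.png

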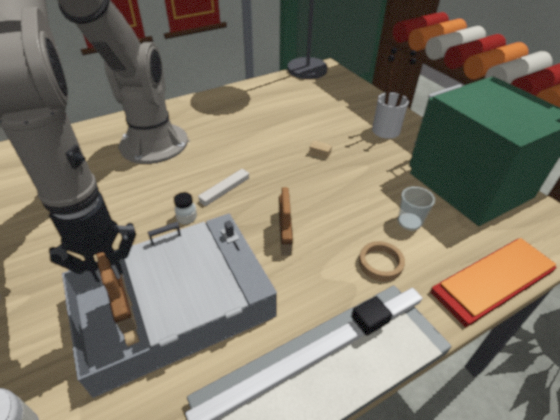

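View pics/wrist5.png

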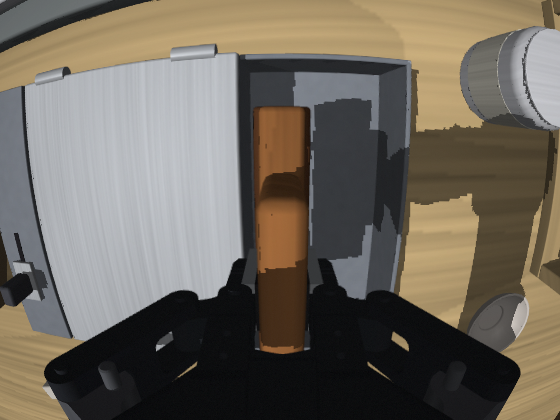

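Lid is clear; the pieces should be under the brush in the trough. I'll lift and look.

Call:
apply_moves(
  commands=[
    {"wx": 0,"wy": 0,"wz": 0,"x": 0,"y": 0,"z": -2,"gripper": -1},
    {"wx": 0,"wy": 0,"wz": 0,"x": 0,"y": 0,"z": -4,"gripper": -1},
    {"wx": 0,"wy": 0,"wz": 0,"x": 0,"y": 0,"z": -4,"gripper": -1},
    {"wx": 0,"wy": 0,"wz": 0,"x": 0,"y": -3,"z": -2,"gripper": -1},
    {"wx": 0,"wy": 0,"wz": 0,"x": 0,"y": -4,"z": 0,"gripper": -1},
    {"wx": 0,"wy": 0,"wz": 0,"x": 0,"y": -4,"z": 0,"gripper": -1},
    {"wx": 0,"wy": 0,"wz": 0,"x": 0,"y": -4,"z": 0,"gripper": -1},
    {"wx": 0,"wy": 0,"wz": 0,"x": 0,"y": -4,"z": 0,"gripper": -1},
  ],
)

```text
t: 9.88
tcp_pos: [0.6037, -0.0363, 0.2758]
ee_rot: [-3.14, 0.086, -0.001]
force: [-0.0, 0.2, -1.3]
gripper_width: 0.0172
```

```bash
python3 - <<'E'
from h import *
st()
for c in ["top"]:
    p,W=cloud(c); cv2.imwrite(f"pics/{c}6.png",cv2.resize(p[130:280,300:500,::-1],None,fx=4,fy=4))
    cc=(W[...,:2]-C0); cx=np.cos(YAW)*cc[...,0]+np.sin(YAW)*cc[...,1]; cy=-np.sin(YAW)*cc[...,0]+np.cos(YAW)*cc[...,1]
    m=(abs(cx)<.112)&(cy<-.126)&(cy>-.232)&(W[...,2]>.014)
    n,l,s,q=cv2.connectedComponentsWithStats(m.astype(np.uint8))
    for i in range(1,n):
        if s[i,4]>15: print(s[i],cx[l==i].mean().round(3),cy[l==i].mean().round(3),W[l==i][:,2].max().round(3))
    for nm in ["scrap1_mid","scrap2_mid","scrap3_mid"]:
      P=camera_params(c)
      for r in finder.look_for(c,nm): print(nm,round(r["score"],2),np.round(np.array(P["R"]).T@(np.array(r["xyz"])-P["t"]),3))
rr=down(np.deg2rad(19))
plan([([.531,.329,.27],rr)])
E
```

```text
t 9.88 tcp [ 0.6037 -0.0363  0.2758] xang -3.14 zax [ 0.001  0.001 -1.   ] F [-0.03  0.15 -1.25] w 0.0172 q [ 0.35  0.45 -0.5   1.25  0.21  1.49 -1.75]
scrap2_mid 0.45 [0.657 0.459 0.044]
to [0.531 0.329 0.27 ] rows 10 tool cm total [ -9.08 -36.07   0.59] per row [-0.91 -3.61  0.06] rot per row [-0.0001 -0.     -0.0381] (shift in start axes)
```

View pics/top6.png

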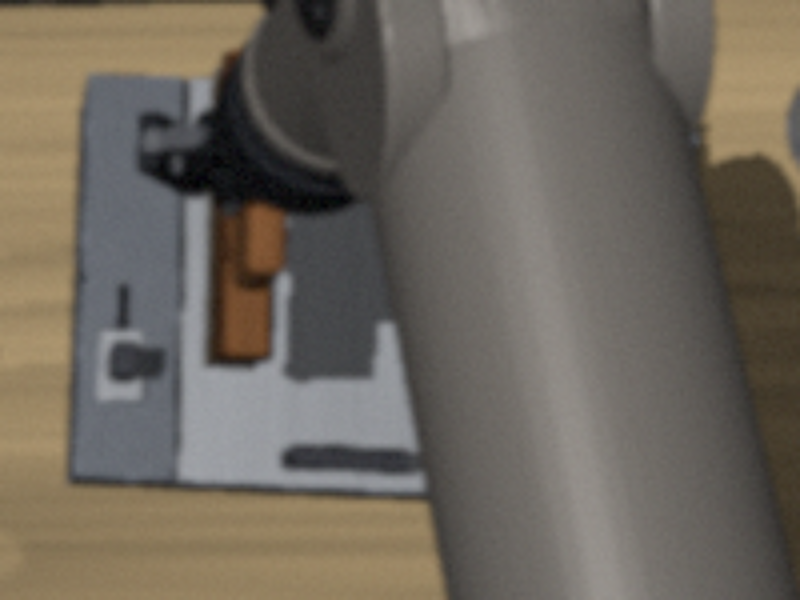

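The arm blocks the top view of the trough; checking the scene camera.

```bash
python3 - <<'E'
from h import *
for c in ["scene"]:
    p,W=cloud(c); cv2.imwrite(f"pics/{c}6.png",cv2.resize(p[190:400,50:290,::-1],None,fx=3.3,fy=2.8))
w,d=read_camera("wrist");cv2.imwrite("pics/wrist6.png",w[:,:,::-1])
E
```

```text
(no output)
```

View pics/scene6.png

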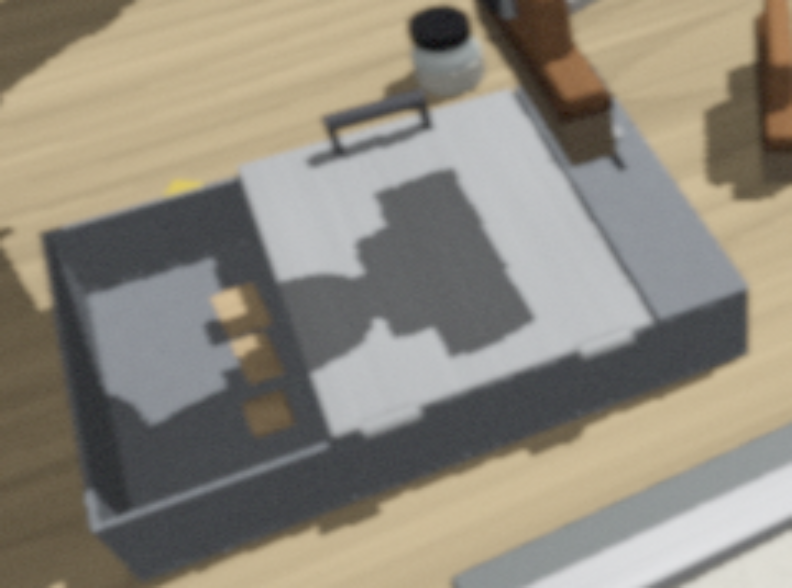

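View pics/wrist6.png

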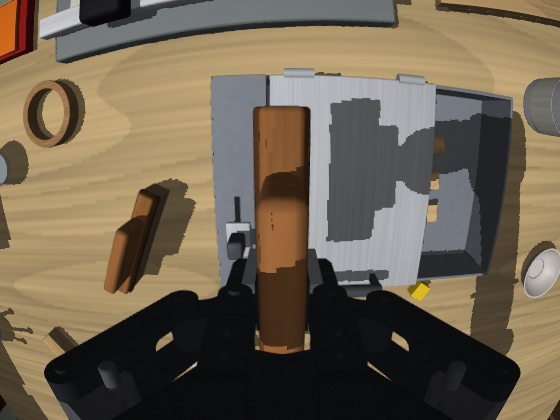

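All three rod ends lie flat in the trough, at (240,305), (255,355) and (270,410) in the crop. Next, put the brush back.

Call:
apply_moves(
  commands=[
    {"wx": 0,"wy": 0,"wz": 0,"x": -0.9,"y": -3.6,"z": 0,"gripper": -1},
    {"wx": 0,"wy": 0,"wz": 0,"x": -0.9,"y": -3.6,"z": 0,"gripper": -1},
    {"wx": 0,"wy": 0,"wz": 0,"x": -0.9,"y": -3.6,"z": 0,"gripper": -1},
    {"wx": 0,"wy": 0,"wz": 0,"x": -0.9,"y": -3.6,"z": 0,"gripper": -1},
    {"wx": 0,"wy": 0,"wz": 0,"x": -0.9,"y": -3.6,"z": 0,"gripper": -1},
    {"wx": 0,"wy": 0,"wz": 0,"x": -0.9,"y": -3.6,"z": 0,"gripper": -1},
    {"wx": 0,"wy": 0,"wz": 0,"x": -0.9,"y": -3.6,"z": 0,"gripper": -1},
    {"wx": 0,"wy": 0,"wz": 0,"x": -0.9,"y": -3.6,"z": 0,"gripper": -1},
  ],
)

```text
t: 10.85
tcp_pos: [0.549, 0.2515, 0.2752]
ee_rot: [3.139, -0.095, 0.001]
force: [1.3, -0.2, -2.0]
gripper_width: 0.0174
```

Call:
apply_moves(
  commands=[
    {"wx": 0,"wy": 0,"wz": 0,"x": -0.9,"y": -3.6,"z": 0,"gripper": -1},
    {"wx": 0,"wy": 0,"wz": 0,"x": -0.6,"y": -2.6,"z": 0,"gripper": -1},
    {"wx": 0,"wy": 0,"wz": -0.1,"x": 0,"y": 0,"z": 2,"gripper": -1},
    {"wx": 0,"wy": 0,"wz": -0.1,"x": 0,"y": 0,"z": 3,"gripper": -1},
    {"wx": 0,"wy": 0,"wz": -0.1,"x": 0,"y": 0,"z": 3,"gripper": -1},
    {"wx": 0,"wy": 0,"wz": -0.086,"x": 0,"y": 0,"z": 3,"gripper": -1},
    {"wx": 0,"wy": 0,"wz": 0,"x": 0,"y": 0,"z": 0,"gripper": -1},
    {"wx": 0,"wy": 0,"wz": 0,"x": 0,"y": 0,"z": 0,"gripper": -1},
  ],
)

```text
t: 11.52
tcp_pos: [0.537, 0.3121, 0.1635]
ee_rot: [3.098, 0.507, -0.007]
force: [0.2, 0.7, -1.1]
gripper_width: 0.0174
```

```bash
python3 - <<'E'
from h import *
st()
plan([([.531,.329,.067],down(np.deg2rad(19)))])
p,d=read_camera("scene"); cv2.imwrite("pics/scene7.png",p[:,:,::-1])
E
```

```text
t 11.52 tcp [0.537  0.3121 0.1635] xang 18.59 zax [-0.004 -0.003 -1.   ] F [ 0.23  0.73 -1.08] w 0.0174 q [-0.15  0.58 -0.64  1.38  0.35  1.29 -2.05]
to [0.531 0.329 0.067] rows 3 tool cm total [ 0.01 -1.81  9.64] per row [ 0.   -0.6   3.21] rot per row [ 0.0006  0.0015 -0.0024] (shift in start axes)
```

View pics/scene7.png

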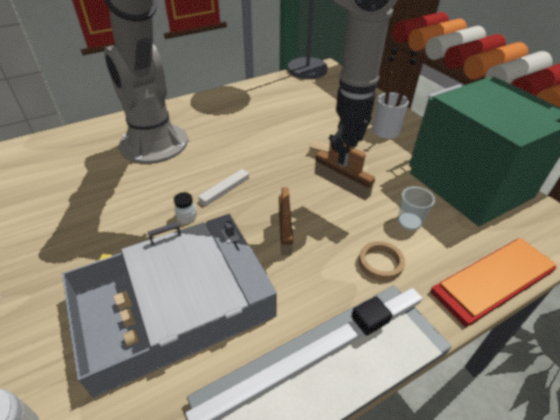

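The brush hangs over its free spot. Lowering it there.

Call:
apply_moves(
  commands=[
    {"wx": 0,"wy": 0,"wz": 0,"x": 0,"y": -1.2,"z": 3,"gripper": -1},
    {"wx": 0,"wy": 0,"wz": 0,"x": 0,"y": 0,"z": 3,"gripper": -1},
    {"wx": 0,"wy": 0,"wz": 0,"x": 0,"y": 0,"z": 1.5,"gripper": -1},
    {"wx": 0,"wy": 0,"wz": 0,"x": 0,"y": 0,"z": 0,"gripper": -1},
    {"wx": 0,"wy": 0,"wz": 0,"x": 0,"y": 0,"z": 0,"gripper": -1},
  ],
)

```text
t: 11.98
tcp_pos: [0.5344, 0.3267, 0.0922]
ee_rot: [-3.099, -0.512, -0.004]
force: [0.4, -0.1, -0.1]
gripper_width: 0.0173
```

```bash
python3 - <<'E'
from h import *
st()
E
```

```text
t 11.98 tcp [0.5344 0.3267 0.0922] xang 18.77 zax [ 0.003  0.001 -1.   ] F [ 0.42 -0.05 -0.1 ] w 0.0173 q [-0.18  0.65 -0.62  1.46  0.39  1.15 -2.11]
```

Call:
apply_moves(
  commands=[
    {"wx": 0,"wy": 0,"wz": 0,"x": 0,"y": 0,"z": 1.3,"gripper": -1},
    {"wx": 0,"wy": 0,"wz": 0,"x": 0,"y": 0,"z": 0.7,"gripper": -1},
    {"wx": 0,"wy": 0,"wz": 0,"x": 0,"y": 0,"z": 0.4,"gripper": -1},
    {"wx": 0,"wy": 0,"wz": 0,"x": 0,"y": 0,"z": 0,"gripper": -1},
    {"wx": 0,"wy": 0,"wz": 0,"x": 0,"y": 0,"z": 0,"gripper": -1},
  ],
)

```text
t: 12.4
tcp_pos: [0.5331, 0.3268, 0.0668]
ee_rot: [-3.098, -0.516, -0.002]
force: [-0.3, 0.3, 0.2]
gripper_width: 0.0175
```

```bash
python3 - <<'E'
from h import *
st()
E
```

```text
t 12.4 tcp [0.5331 0.3268 0.0668] xang 18.9 zax [ 0.001  0.001 -1.   ] F [-0.27  0.3   0.22] w 0.0175 q [-0.19  0.67 -0.61  1.49  0.41  1.11 -2.12]
```

Call:
apply_moves(
  commands=[
    {"wx": 0,"wy": 0,"wz": 0,"x": 0,"y": 0,"z": 0,"gripper": 1},
    {"wx": 0,"wy": 0,"wz": 0,"x": 0,"y": 0,"z": 0,"gripper": 1},
    {"wx": 0,"wy": 0,"wz": 0,"x": 0,"y": 0,"z": 0,"gripper": 1},
    {"wx": 0,"wy": 0,"wz": 0,"x": 0,"y": 0,"z": 0,"gripper": 1},
    {"wx": 0,"wy": 0,"wz": 0,"x": 0,"y": 0,"z": 0,"gripper": 1},
    {"wx": 0,"wy": 0,"wz": 0,"x": 0,"y": 0,"z": 0,"gripper": 1},
    {"wx": 0,"wy": 0,"wz": 0,"x": 0,"y": 0,"z": 0,"gripper": 1},
    {"wx": 0,"wy": 0,"wz": 0,"x": 0,"y": 0,"z": -1,"gripper": 1},
  ],
)

```text
t: 13.07
tcp_pos: [0.5315, 0.3251, 0.0744]
ee_rot: [3.097, 0.516, -0.007]
force: [-0.5, -1.0, 0.5]
gripper_width: 0.0855
```

Call:
apply_moves(
  commands=[
    {"wx": 0,"wy": 0,"wz": 0,"x": 0,"y": 0,"z": -3,"gripper": 1},
    {"wx": 0,"wy": 0,"wz": 0,"x": 0,"y": 0,"z": -4,"gripper": 1},
    {"wx": 0,"wy": 0,"wz": 0,"x": 0,"y": 0,"z": -4,"gripper": 1},
    {"wx": 0,"wy": 0,"wz": 0,"x": 0,"y": 0,"z": -4,"gripper": 1},
    {"wx": 0,"wy": 0,"wz": 0,"x": 0,"y": 0,"z": -2,"gripper": 1},
  ],
)

```text
t: 13.48
tcp_pos: [0.5341, 0.3282, 0.2533]
ee_rot: [-3.094, -0.515, -0.013]
force: [0.4, 0.8, 1.9]
gripper_width: 0.0857
```

```bash
python3 - <<'E'
from h import *
st()
h=case(-105,-30); print(h)
for s in (1,-1): plan([([*h,.22],down(YAW+s*np.pi/2))])
p,W=cloud("scene"); cv2.imwrite("pics/scene8.png",p[:,:,::-1])
E
```

```text
t 13.48 tcp [0.5341 0.3282 0.2533] xang 18.91 zax [ 0.008  0.006 -1.   ] F [0.37 0.75 1.95] w 0.0857 q [-0.18  0.54 -0.66  1.23  0.32  1.47 -2.04]
[ 0.48903129 -0.11107782]
to [ 0.489 -0.111  0.22 ] rows 12 tool cm total [-18.52  40.11   3.04] per row [-1.54  3.34  0.25] rot per row [ 0.0002 -0.0008 -0.0989] (shift in start axes)
to [ 0.489 -0.111  0.22 ] rows 17 tool cm total [-18.52  40.11   3.04] per row [-1.09  2.36  0.18] rot per row [-0.0006 -0.0002  0.115 ] (shift in start axes)
```

View pics/scene8.png

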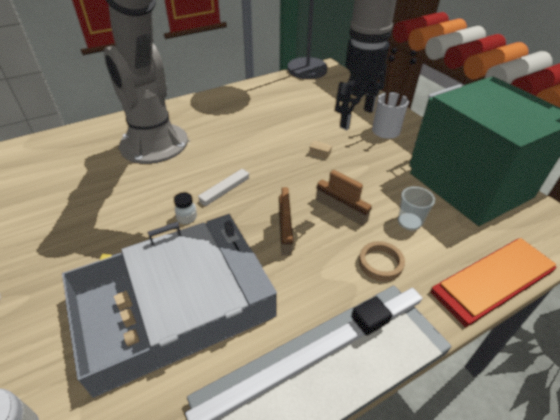

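The brush stands free on the bench at (343,195) and the cup has not moved. Over to the lid handle.

Call:
apply_moves(
  commands=[
    {"wx": 0,"wy": 0,"wz": 0,"x": -1.7,"y": 3.65,"z": 0,"gripper": 1},
    {"wx": 0,"wy": 0,"wz": 0,"x": -1.7,"y": 3.65,"z": 0,"gripper": 1},
    {"wx": 0,"wy": 0,"wz": 0,"x": -1.7,"y": 3.65,"z": 0,"gripper": 1},
    {"wx": 0,"wy": 0,"wz": 0,"x": -1.7,"y": 3.65,"z": 0,"gripper": 1},
    {"wx": 0,"wy": 0,"wz": 0,"x": -1.7,"y": 3.65,"z": 0,"gripper": 1},
    {"wx": 0,"wy": 0,"wz": 0,"x": -1.7,"y": 3.65,"z": 0,"gripper": 1},
    {"wx": 0,"wy": 0,"wz": 0,"x": -1.7,"y": 3.65,"z": 0,"gripper": 1},
    {"wx": 0,"wy": 0,"wz": 0,"x": -1.7,"y": 3.65,"z": 0,"gripper": 1},
  ],
)

```text
t: 14.2
tcp_pos: [0.4981, 0.0044, 0.2469]
ee_rot: [3.098, 0.516, 0.001]
force: [-0.1, -1.0, -0.1]
gripper_width: 0.0852
```

Call:
apply_moves(
  commands=[
    {"wx": 0,"wy": 0,"wz": 0.1,"x": -1.7,"y": 3.65,"z": 0,"gripper": 1},
    {"wx": 0,"wy": 0,"wz": 0.1,"x": -1.3,"y": 3.8,"z": 0,"gripper": 1},
    {"wx": 0,"wy": 0,"wz": 0.1,"x": -1.0,"y": 3.85,"z": 0,"gripper": 1},
    {"wx": 0,"wy": 0,"wz": 0.11,"x": 0,"y": 0,"z": 0,"gripper": 1},
    {"wx": 0,"wy": 0,"wz": 0.11,"x": 0,"y": 0,"z": 0,"gripper": 1},
    {"wx": 0,"wy": 0,"wz": 0.11,"x": 0,"y": 0,"z": 0,"gripper": 1},
    {"wx": 0,"wy": 0,"wz": 0.11,"x": 0,"y": 0,"z": 0,"gripper": 1},
    {"wx": 0,"wy": 0,"wz": 0.11,"x": 0,"y": 0,"z": 0,"gripper": 1},
  ],
)

```text
t: 14.87
tcp_pos: [0.4854, -0.1132, 0.2467]
ee_rot: [-3.034, 0.816, -0.001]
force: [-0.5, -1.5, 0.2]
gripper_width: 0.0855
```

Call:
apply_moves(
  commands=[
    {"wx": 0,"wy": 0,"wz": 0.11,"x": 0,"y": 0,"z": 0,"gripper": 1},
    {"wx": 0,"wy": 0,"wz": 0.11,"x": 0,"y": 0,"z": 0,"gripper": 1},
    {"wx": 0,"wy": 0,"wz": 0.11,"x": 0,"y": 0,"z": 0,"gripper": 1},
    {"wx": 0,"wy": 0,"wz": 0.11,"x": 0,"y": 0,"z": 0,"gripper": 1},
    {"wx": 0,"wy": 0,"wz": 0.11,"x": 0,"y": 0,"z": 0,"gripper": 1},
    {"wx": 0,"wy": 0,"wz": 0.11,"x": 0,"y": 0,"z": 0,"gripper": 1},
    {"wx": 0,"wy": 0,"wz": 0,"x": 0,"y": 0,"z": 0,"gripper": 1},
    {"wx": 0,"wy": 0,"wz": 0,"x": 0,"y": 0,"z": 0,"gripper": 1},
  ],
)

```text
t: 15.53
tcp_pos: [0.4856, -0.1131, 0.2466]
ee_rot: [-2.613, 1.744, -0.001]
force: [0.1, 0.6, 0.3]
gripper_width: 0.0856
```

```bash
python3 - <<'E'
from h import *
st()
h=case(-105,-30); print(h)
plan([([*h,.16],down(YAW-np.pi/2)),([*h,.10],None)])
E
```

```text
t 15.53 tcp [ 0.4856 -0.1131  0.2466] xang -67.43 zax [ 0. -0. -1.] F [0.06 0.59 0.25] w 0.0856 q [ 0.48  0.22 -0.35  1.61  0.08  1.33 -2.62]
[ 0.48903129 -0.11107782]
to [ 0.489 -0.111  0.16 ] rows 4 tool cm total [-0.06 -0.4   8.66] per row [-0.01 -0.1   2.17] rot per row [-1.00e-04 -0.00e+00  1.12e-01] (shift in start axes)
to [ 0.489 -0.111  0.1  ] rows 2 tool cm total [0. 0. 6.] per row [0. 0. 3.] rot per row [0. 0. 0.] (shift in start axes)
```

Joint 7 is near its limit this way (-2.6, limit -3.05), so I'll use the other half-turn of the same grasp.

Call:
apply_moves(
  commands=[
    {"wx": 0,"wy": 0,"wz": -0.12,"x": 0,"y": 0,"z": 0,"gripper": 1},
    {"wx": 0,"wy": 0,"wz": -0.12,"x": 0,"y": 0,"z": 0,"gripper": 1},
    {"wx": 0,"wy": 0,"wz": -0.12,"x": 0,"y": 0,"z": 0,"gripper": 1},
    {"wx": 0,"wy": 0,"wz": -0.12,"x": 0,"y": 0,"z": 0,"gripper": 1},
    {"wx": 0,"wy": 0,"wz": -0.12,"x": 0,"y": 0,"z": 0,"gripper": 1},
    {"wx": 0,"wy": 0,"wz": -0.12,"x": 0,"y": 0,"z": 0,"gripper": 1},
    {"wx": 0,"wy": 0,"wz": -0.12,"x": 0,"y": 0,"z": 0,"gripper": 1},
    {"wx": 0,"wy": 0,"wz": -0.12,"x": 0,"y": 0,"z": 0,"gripper": 1},
  ],
)

```text
t: 16.2
tcp_pos: [0.4855, -0.1133, 0.2465]
ee_rot: [3.124, -0.331, 0.0]
force: [0.2, -0.3, 0.7]
gripper_width: 0.0853
```

Call:
apply_moves(
  commands=[
    {"wx": 0,"wy": 0,"wz": -0.12,"x": 0,"y": 0,"z": 0,"gripper": 1},
    {"wx": 0,"wy": 0,"wz": -0.12,"x": 0,"y": 0,"z": 0,"gripper": 1},
    {"wx": 0,"wy": 0,"wz": -0.12,"x": 0,"y": 0,"z": 0,"gripper": 1},
    {"wx": 0,"wy": 0,"wz": -0.12,"x": 0,"y": 0,"z": 0,"gripper": 1},
    {"wx": 0,"wy": 0,"wz": -0.12,"x": 0,"y": 0,"z": 0,"gripper": 1},
    {"wx": 0,"wy": 0,"wz": -0.12,"x": 0,"y": 0,"z": 0,"gripper": 1},
    {"wx": 0,"wy": 0,"wz": -0.12,"x": 0,"y": 0,"z": 0,"gripper": 1},
    {"wx": 0,"wy": 0,"wz": -0.12,"x": 0,"y": 0,"z": 0,"gripper": 1},
  ],
)

```text
t: 16.87
tcp_pos: [0.4855, -0.1133, 0.2465]
ee_rot: [2.924, 1.149, 0.0]
force: [0.2, 0.3, 1.0]
gripper_width: 0.0853
```

Call:
apply_moves(
  commands=[
    {"wx": 0,"wy": 0,"wz": -0.12,"x": 0,"y": 0,"z": 0,"gripper": 1},
    {"wx": 0,"wy": 0,"wz": -0.12,"x": 0,"y": 0,"z": 0,"gripper": 1},
    {"wx": 0,"wy": 0,"wz": -0.12,"x": 0,"y": 0,"z": 0,"gripper": 1},
    {"wx": 0,"wy": 0,"wz": -0.12,"x": 0,"y": 0,"z": 0,"gripper": 1},
    {"wx": 0,"wy": 0,"wz": -0.12,"x": 0,"y": 0,"z": 0,"gripper": 1},
    {"wx": 0,"wy": 0,"wz": -0.12,"x": 0,"y": 0,"z": 0,"gripper": 1},
    {"wx": 0,"wy": 0,"wz": 0,"x": 0,"y": 0,"z": 0,"gripper": 1},
    {"wx": 0,"wy": 0,"wz": 0,"x": 0,"y": 0,"z": 0,"gripper": 1},
  ],
)

```text
t: 17.53
tcp_pos: [0.4855, -0.1134, 0.2464]
ee_rot: [-2.343, -2.093, -0.0]
force: [0.2, 0.6, -0.8]
gripper_width: 0.0853
```

```bash
python3 - <<'E'
from h import *
st()
h=case(-105,-30)
plan([([*h,.16],down(YAW+np.pi/2)),([*h,.10],None)])
E
```

```text
t 17.53 tcp [ 0.4855 -0.1134  0.2464] xang 83.56 zax [ 0.  0. -1.] F [ 0.18  0.64 -0.76] w 0.0853 q [ 0.77  0.27 -0.71  1.6   0.18  1.34 -0.08]
to [ 0.489 -0.111  0.16 ] rows 3 tool cm total [0.27 0.32 8.64] per row [0.09 0.11 2.88] rot per row [ 0.     -0.     -0.0194] (shift in start axes)
to [ 0.489 -0.111  0.1  ] rows 2 tool cm total [0. 0. 6.] per row [0. 0. 3.] rot per row [0. 0. 0.] (shift in start axes)
```

Call:
apply_moves(
  commands=[
    {"wx": 0,"wy": 0,"wz": -0.058,"x": 0.27,"y": 0.32,"z": 3,"gripper": 1},
    {"wx": 0,"wy": 0,"wz": 0,"x": 0,"y": 0,"z": 3,"gripper": 1},
    {"wx": 0,"wy": 0,"wz": 0,"x": 0,"y": 0,"z": 2,"gripper": 1},
    {"wx": 0,"wy": 0,"wz": 0,"x": 0,"y": 0,"z": 0,"gripper": 1},
    {"wx": 0,"wy": 0,"wz": 0,"x": 0,"y": 0,"z": 0,"gripper": 1},
  ],
)

```text
t: 17.95
tcp_pos: [0.4884, -0.111, 0.1658]
ee_rot: [-2.279, -2.16, 0.002]
force: [0.1, 0.1, -0.3]
gripper_width: 0.0852
```

```bash
python3 - <<'E'
from h import *
st()
h=case(-105,-30)
W=np.load("pics/topW.npy"); print("bottle",W[300,348])
plan([([*h,.10],down(YAW+np.pi/2))])
p,d=read_camera("wrist"); cv2.imwrite("pics/wrist9.png",p[:,:,::-1])
E
```

```text
t 17.95 tcp [ 0.4884 -0.111   0.1658] xang 86.92 zax [-0.002  0.001 -1.   ] F [ 0.07  0.14 -0.32] w 0.0852 q [ 0.75  0.34 -0.7   1.72  0.23  1.17 -0.08]
bottle [ 0.36307063 -0.02693392  0.06892805]
to [ 0.489 -0.111  0.1  ] rows 2 tool cm total [-0.01  0.08  6.58] per row [-0.    0.04  3.29] rot per row [-0.0011 -0.0003  0.0002] (shift in start axes)
```

View pics/wrist9.png

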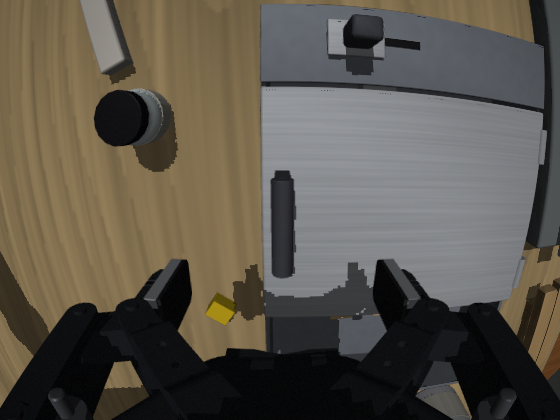

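The bar is centred between the jaws (column 283). Descend and grip.

Call:
apply_moves(
  commands=[
    {"wx": 0,"wy": 0,"wz": 0,"x": 0,"y": 0,"z": 3,"gripper": 1},
    {"wx": 0,"wy": 0,"wz": 0,"x": 0,"y": 0,"z": 3.5,"gripper": 1},
    {"wx": 0,"wy": 0,"wz": 0,"x": 0,"y": 0,"z": 0,"gripper": 1},
    {"wx": 0,"wy": 0,"wz": 0,"x": 0,"y": 0,"z": 0,"gripper": -1},
    {"wx": 0,"wy": 0,"wz": 0,"x": 0,"y": 0,"z": 0,"gripper": -1},
    {"wx": 0,"wy": 0,"wz": 0,"x": 0,"y": 0,"z": 0,"gripper": -1},
    {"wx": 0,"wy": 0,"wz": 0,"x": 0,"y": 0,"z": 0,"gripper": -1},
    {"wx": 0,"wy": 0,"wz": 0,"x": 0,"y": 0,"z": 0,"gripper": -1},
  ],
)

```text
t: 18.67
tcp_pos: [0.4903, -0.1113, 0.1029]
ee_rot: [2.278, 2.16, 0.002]
force: [0.5, 0.6, -0.5]
gripper_width: 0.0258
```

Call:
apply_moves(
  commands=[
    {"wx": 0,"wy": 0,"wz": 0,"x": 0,"y": 0,"z": 0,"gripper": -1},
    {"wx": 0,"wy": 0,"wz": 0,"x": 0,"y": 0,"z": 0,"gripper": -1},
    {"wx": 0,"wy": 0,"wz": 0,"x": 0,"y": 0,"z": 0,"gripper": -1},
    {"wx": 0,"wy": 0,"wz": 0,"x": 0,"y": 0,"z": 0,"gripper": -1},
  ],
)

```text
t: 19.0
tcp_pos: [0.4883, -0.1112, 0.1024]
ee_rot: [-2.279, -2.161, 0.003]
force: [-3.4, -0.3, 7.5]
gripper_width: 0.0121
```

```bash
python3 - <<'E'
from h import *
st()
E
```

```text
t 19.0 tcp [ 0.4883 -0.1112  0.1024] xang 86.95 zax [-0.002 -0.001 -1.   ] F [-3.45 -0.32  7.54] w 0.0121 q [ 0.72  0.41 -0.68  1.81  0.3   1.03 -0.13]
```

Call:
apply_moves(
  commands=[
    {"wx": 0,"wy": 0,"wz": 0,"x": 0,"y": 0,"z": -0.4,"gripper": -1},
    {"wx": 0,"wy": 0,"wz": 0,"x": 0,"y": 0,"z": -0.3,"gripper": -1},
    {"wx": 0,"wy": 0,"wz": 0,"x": 0,"y": 0,"z": -0.2,"gripper": -1},
    {"wx": 0,"wy": 0,"wz": 0,"x": 0,"y": 0,"z": 0,"gripper": -1},
    {"wx": 0,"wy": 0,"wz": 0,"x": 0,"y": 0,"z": 0,"gripper": -1},
  ],
)

```text
t: 19.42
tcp_pos: [0.4896, -0.1113, 0.1103]
ee_rot: [2.279, 2.161, 0.001]
force: [3.5, -1.3, -4.2]
gripper_width: 0.0118
```

```bash
python3 - <<'E'
from h import *
st()
p,d=read_camera("scene"); cv2.imwrite("pics/scene9.png",cv2.resize(p[150:360,50:290,::-1],None,fx=3.3,fy=2.8))
E
```

```text
t 19.42 tcp [ 0.4896 -0.1113  0.1103] xang 86.96 zax [ 0.001 -0.    -1.   ] F [ 3.51 -1.31 -4.25] w 0.0118 q [ 0.72  0.4  -0.68  1.8   0.29  1.04 -0.12]
```

View pics/scene9.png

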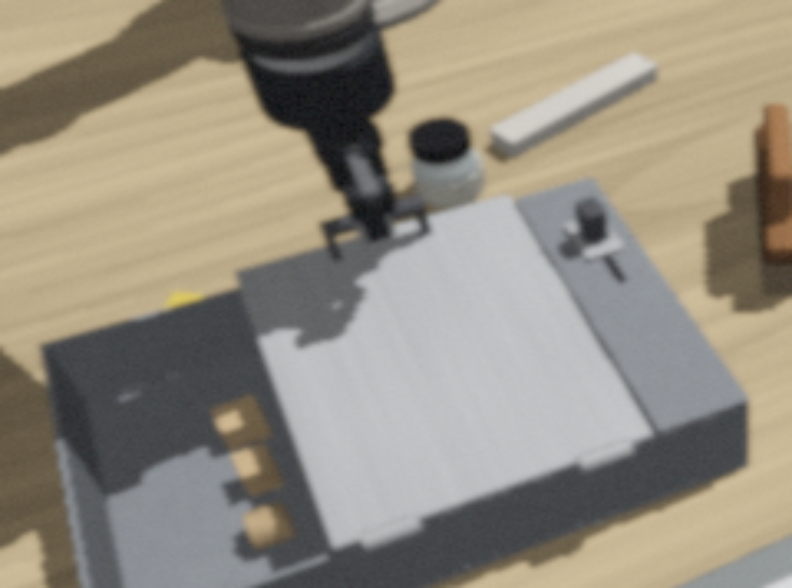

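The handle is up about 8 mm at about 4 N. Pulling a little more to learn whether it is caught.

Call:
apply_moves(
  commands=[
    {"wx": 0,"wy": 0,"wz": 0,"x": 0,"y": 0,"z": -0.3,"gripper": -1},
    {"wx": 0,"wy": 0,"wz": 0,"x": 0,"y": 0,"z": -0.2,"gripper": -1},
    {"wx": 0,"wy": 0,"wz": 0,"x": 0,"y": 0,"z": -0.2,"gripper": -1},
    {"wx": 0,"wy": 0,"wz": 0,"x": 0,"y": 0,"z": 0,"gripper": -1},
  ],
)

```text
t: 19.8
tcp_pos: [0.4904, -0.1113, 0.1148]
ee_rot: [2.279, 2.161, 0.006]
force: [12.4, -1.4, -21.0]
gripper_width: 0.0118
```

```bash
python3 - <<'E'
from h import *
st()
E
```

```text
t 19.8 tcp [ 0.4904 -0.1113  0.1148] xang 86.97 zax [ 0.003  0.002 -1.   ] F [ 12.39  -1.4  -21.  ] w 0.0118 q [ 0.72  0.4  -0.68  1.79  0.28  1.05 -0.11]
```

Force jumped to 21 N and the lid stopped after about 12 mm: it is caught. I'll lower it, release, and slide the bolt.

Call:
apply_moves(
  commands=[
    {"wx": 0,"wy": 0,"wz": 0,"x": 0,"y": 0,"z": 0.6,"gripper": -1},
    {"wx": 0,"wy": 0,"wz": 0,"x": 0,"y": 0,"z": 0.6,"gripper": -1},
    {"wx": 0,"wy": 0,"wz": 0,"x": 0,"y": 0,"z": 0.4,"gripper": -1},
    {"wx": 0,"wy": 0,"wz": 0,"x": 0,"y": 0,"z": 0,"gripper": -1},
  ],
)

```text
t: 20.13
tcp_pos: [0.4883, -0.1112, 0.1025]
ee_rot: [-2.279, -2.162, 0.004]
force: [-3.1, -0.7, 5.8]
gripper_width: 0.0121
```

Call:
apply_moves(
  commands=[
    {"wx": 0,"wy": 0,"wz": 0,"x": 0,"y": 0,"z": 0,"gripper": 1},
    {"wx": 0,"wy": 0,"wz": 0,"x": 0,"y": 0,"z": 0,"gripper": 1},
    {"wx": 0,"wy": 0,"wz": 0,"x": 0,"y": 0,"z": 0,"gripper": 1},
    {"wx": 0,"wy": 0,"wz": 0,"x": 0,"y": 0,"z": 0,"gripper": 1},
    {"wx": 0,"wy": 0,"wz": 0,"x": 0,"y": 0,"z": 0,"gripper": 1},
    {"wx": 0,"wy": 0,"wz": 0,"x": 0,"y": 0,"z": 0,"gripper": 1},
    {"wx": 0,"wy": 0,"wz": 0,"x": 0,"y": 0,"z": -2,"gripper": 1},
    {"wx": 0,"wy": 0,"wz": 0,"x": 0,"y": 0,"z": -4,"gripper": 1},
  ],
)

```text
t: 20.8
tcp_pos: [0.4847, -0.1108, 0.1574]
ee_rot: [-2.272, -2.155, 0.009]
force: [0.1, -0.5, -0.4]
gripper_width: 0.0855
```

Call:
apply_moves(
  commands=[
    {"wx": 0,"wy": 0,"wz": 0,"x": 0,"y": 0,"z": -2,"gripper": 1},
    {"wx": 0,"wy": 0,"wz": 0,"x": 0,"y": 0,"z": 0,"gripper": 1},
    {"wx": 0,"wy": 0,"wz": 0,"x": 0,"y": 0,"z": 0,"gripper": 1},
  ],
)

```text
t: 21.05
tcp_pos: [0.49, -0.1112, 0.1825]
ee_rot: [2.278, 2.16, 0.002]
force: [-0.3, 0.1, -0.7]
gripper_width: 0.0855
```

```bash
python3 - <<'E'
from h import *
st()
h=case(-55,95); print(h)
plan([([*h,.18],down(YAW+np.pi/2)),([*h,.098],None)])
E
```

```text
t 21.05 tcp [ 0.49   -0.1112  0.1825] xang 86.96 zax [ 0.003 -0.001 -1.   ] F [-0.29  0.12 -0.65] w 0.0855 q [ 0.75  0.32 -0.71  1.7   0.22  1.2  -0.07]
[0.54571797 0.01103532]
to [0.546 0.011 0.18 ] rows 4 tool cm total [12.5   4.92  0.25] per row [3.13 1.23 0.06] rot per row [0.0007 0.0002 0.0003] (shift in start axes)
to [0.546 0.011 0.098] rows 3 tool cm total [0.  0.  8.2] per row [0.   0.   2.73] rot per row [0. 0. 0.] (shift in start axes)
```

Call:
apply_moves(
  commands=[
    {"wx": 0,"wy": 0,"wz": 0,"x": 3.1,"y": 1.2,"z": 0,"gripper": 1},
    {"wx": 0,"wy": 0,"wz": 0,"x": 3.1,"y": 1.2,"z": 0,"gripper": 1},
    {"wx": 0,"wy": 0,"wz": 0,"x": 3.1,"y": 1.2,"z": 0,"gripper": 1},
    {"wx": 0,"wy": 0,"wz": 0,"x": 3.1,"y": 1.2,"z": 0,"gripper": 1},
    {"wx": 0,"wy": 0,"wz": 0,"x": 0,"y": 0,"z": 0,"gripper": 1},
    {"wx": 0,"wy": 0,"wz": 0,"x": 0,"y": 0,"z": 0,"gripper": 1},
    {"wx": 0,"wy": 0,"wz": 0,"x": 0,"y": 0,"z": 0,"gripper": 1},
  ],
)

```text
t: 21.63
tcp_pos: [0.5424, 0.0096, 0.1796]
ee_rot: [-2.278, -2.161, 0.005]
force: [0.5, -0.5, -0.7]
gripper_width: 0.0855
```

```bash
python3 - <<'E'
from h import *
st()
h=case(-55,95)
plan([([*h,.098],down(YAW+np.pi/2))])
p,d=read_camera("wrist"); cv2.imwrite("pics/wrist10.png",p[:,:,::-1])
E
```

```text
t 21.63 tcp [0.5424 0.0096 0.1796] xang 87.0 zax [-0.003 -0.001 -1.   ] F [ 0.49 -0.47 -0.73] w 0.0855 q [ 0.48  0.42 -0.73  1.59  0.29  1.24 -0.35]
to [0.546 0.011 0.098] rows 3 tool cm total [0.17 0.35 8.16] per row [0.06 0.12 2.72] rot per row [-0.0011  0.0004  0.0006] (shift in start axes)
```

View pics/wrist10.png

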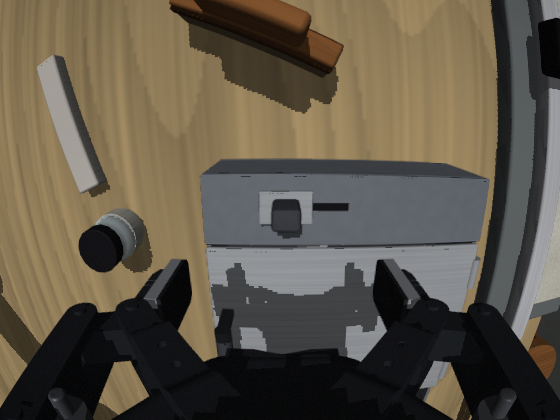

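The knob (286,212) is between the jaws. Down, pinch, then drag towards the hinge.

Call:
apply_moves(
  commands=[
    {"wx": 0,"wy": 0,"wz": 0,"x": 0.15,"y": 0.3,"z": 2.5,"gripper": 1},
    {"wx": 0,"wy": 0,"wz": 0,"x": 0,"y": 0,"z": 3,"gripper": 1},
    {"wx": 0,"wy": 0,"wz": 0,"x": 0,"y": 0,"z": 2.5,"gripper": 1},
    {"wx": 0,"wy": 0,"wz": 0,"x": 0,"y": 0,"z": 0,"gripper": -1},
    {"wx": 0,"wy": 0,"wz": 0,"x": 0,"y": 0,"z": 0,"gripper": -1},
    {"wx": 0,"wy": 0,"wz": 0,"x": 0,"y": 0,"z": 0,"gripper": -1},
    {"wx": 0,"wy": 0,"wz": 0,"x": 0,"y": 0,"z": 0,"gripper": -1},
    {"wx": 0,"wy": 0,"wz": 0,"x": 0,"y": 0,"z": 0,"gripper": -1},
  ],
)

```text
t: 22.35
tcp_pos: [0.548, 0.0115, 0.1032]
ee_rot: [2.278, 2.16, 0.004]
force: [0.3, 0.6, 1.6]
gripper_width: 0.0259
```

Call:
apply_moves(
  commands=[
    {"wx": 0,"wy": 0,"wz": 0,"x": 0,"y": 0,"z": 0,"gripper": -1},
    {"wx": 0,"wy": 0,"wz": 0,"x": 0,"y": 0,"z": 0,"gripper": -1},
    {"wx": 0,"wy": 0,"wz": 0,"x": 0,"y": 0,"z": 0,"gripper": -1},
  ],
)

```text
t: 22.6
tcp_pos: [0.5474, 0.0115, 0.1032]
ee_rot: [2.278, 2.16, 0.002]
force: [-1.9, -0.7, 6.3]
gripper_width: 0.0182
```

```bash
python3 - <<'E'
from h import *
st()
E
```

```text
t 22.6 tcp [0.5474 0.0115 0.1032] xang 86.96 zax [ 0.002 -0.001 -1.   ] F [-1.92 -0.72  6.32] w 0.0182 q [ 0.45  0.5  -0.7   1.68  0.36  1.08 -0.41]
```

Call:
apply_moves(
  commands=[
    {"wx": 0,"wy": 0,"wz": 0,"x": 0,"y": 0.6,"z": 0,"gripper": -1},
    {"wx": 0,"wy": 0,"wz": 0,"x": 0,"y": 0.8,"z": 0,"gripper": -1},
    {"wx": 0,"wy": 0,"wz": 0,"x": 0,"y": 0.8,"z": 0,"gripper": -1},
    {"wx": 0,"wy": 0,"wz": 0,"x": 0,"y": 0.7,"z": 0,"gripper": -1},
    {"wx": 0,"wy": 0,"wz": 0,"x": 0,"y": 0.5,"z": 0,"gripper": -1},
    {"wx": 0,"wy": 0,"wz": 0,"x": 0,"y": 0.3,"z": 0,"gripper": -1},
    {"wx": 0,"wy": 0,"wz": 0,"x": 0,"y": 0.2,"z": 0,"gripper": -1},
    {"wx": 0,"wy": 0,"wz": 0,"x": 0,"y": 0,"z": 0,"gripper": -1},
  ],
)

```text
t: 23.27
tcp_pos: [0.5813, 0.0097, 0.1031]
ee_rot: [-2.275, -2.159, 0.013]
force: [-12.8, -1.9, 14.2]
gripper_width: 0.0185
```

```bash
python3 - <<'E'
from h import *
st()
print(pose()[0][:2]-np.array([.5474,.0115]))
p,d=read_camera("scene"); cv2.imwrite("pics/scene11.png",cv2.resize(p[150:360,50:290,::-1],None,fx=3.3,fy=2.8))
E
```

```text
t 23.27 tcp [0.5813 0.0097 0.1031] xang 87.0 zax [-0.009 -0.002 -1.   ] F [-12.78  -1.94  14.19] w 0.0185 q [ 0.41  0.57 -0.68  1.58  0.38  1.14 -0.4 ]
[ 0.03389165 -0.00175356]
```

View pics/scene11.png

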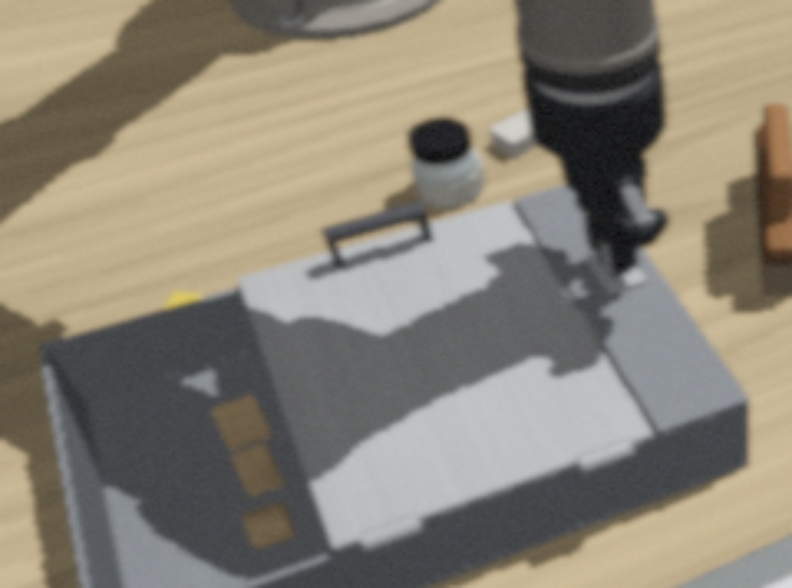

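Call:
apply_moves(
  commands=[
    {"wx": 0,"wy": 0,"wz": 0,"x": 0,"y": 0.4,"z": 0,"gripper": -1},
    {"wx": 0,"wy": 0,"wz": 0,"x": 0,"y": 0.2,"z": 0,"gripper": -1},
    {"wx": 0,"wy": 0,"wz": 0,"x": 0,"y": 0,"z": 0,"gripper": -1},
    {"wx": 0,"wy": 0,"wz": 0,"x": 0,"y": 0,"z": 0,"gripper": -1},
  ],
)

```text
t: 23.65
tcp_pos: [0.5815, 0.0097, 0.103]
ee_rot: [-2.269, -2.155, 0.028]
force: [-24.6, -1.0, 23.7]
gripper_width: 0.0187
```

```bash
python3 - <<'E'
from h import *
st()
print(pose()[0][:2]-np.array([.5474,.0115]))
E
```

```text
t 23.65 tcp [0.5815 0.0097 0.103 ] xang 87.06 zax [-0.021 -0.004 -1.   ] F [-24.55  -1.03  23.7 ] w 0.0187 q [ 0.41  0.58 -0.67  1.56  0.38  1.16 -0.4 ]
[ 0.03414327 -0.00181997]
```

The bolt is against its stop: force rises while the position does not change. I'll relax, release and go back to the handle.

Call:
apply_moves(
  commands=[
    {"wx": 0,"wy": 0,"wz": 0,"x": 0,"y": -0.8,"z": 0,"gripper": -1},
    {"wx": 0,"wy": 0,"wz": 0,"x": 0,"y": 0,"z": 0,"gripper": 1},
    {"wx": 0,"wy": 0,"wz": 0,"x": 0,"y": 0,"z": 0,"gripper": 1},
    {"wx": 0,"wy": 0,"wz": 0,"x": 0,"y": 0,"z": 0,"gripper": 1},
    {"wx": 0,"wy": 0,"wz": 0,"x": 0,"y": 0,"z": 0,"gripper": 1},
    {"wx": 0,"wy": 0,"wz": 0,"x": 0,"y": 0,"z": 0,"gripper": 1},
    {"wx": 0,"wy": 0,"wz": 0,"x": 0,"y": 0,"z": -3,"gripper": 1},
    {"wx": 0,"wy": 0,"wz": 0,"x": 0,"y": 0,"z": -4,"gripper": 1},
  ],
)

```text
t: 24.32
tcp_pos: [0.5806, 0.0087, 0.1678]
ee_rot: [-2.275, -2.157, 0.011]
force: [1.3, -0.2, 1.0]
gripper_width: 0.0855
```

Call:
apply_moves(
  commands=[
    {"wx": 0,"wy": 0,"wz": 0,"x": 0,"y": 0,"z": -1,"gripper": 1},
    {"wx": 0,"wy": 0,"wz": 0,"x": -3,"y": -2,"z": 0,"gripper": 1},
    {"wx": 0,"wy": 0,"wz": 0,"x": -3,"y": -2.2,"z": 0,"gripper": 1},
    {"wx": 0,"wy": 0,"wz": 0,"x": -3,"y": -2.2,"z": 0,"gripper": 1},
    {"wx": 0,"wy": 0,"wz": 0,"x": -3,"y": -2,"z": 0,"gripper": 1},
    {"wx": 0,"wy": 0,"wz": 0,"x": 0,"y": 0,"z": 0,"gripper": 1},
    {"wx": 0,"wy": 0,"wz": 0,"x": 0,"y": 0,"z": 0,"gripper": 1},
  ],
)

```text
t: 24.9
tcp_pos: [0.4925, -0.109, 0.1812]
ee_rot: [2.286, 2.154, -0.002]
force: [0.0, 0.4, 1.8]
gripper_width: 0.0852
```

```bash
python3 - <<'E'
from h import *
st()
h=case(-105,-30)
plan([([*h,.16],down(YAW+np.pi/2)),([*h,.10],None)])
p,W=cloud("scene"); z=W[...,2]
m=(W[...,0]>.5)&(W[...,0]<.65)&(W[...,1]>-.02)&(W[...,1]<.04)&(z>.115)&(z<.13)
print("knob",m.sum(),rect(W[m][:,:2]), "old ~ 547.1,10.9")
cv2.imwrite("pics/scene12.png",p[:,:,::-1])
E
```

```text
t 24.9 tcp [ 0.4925 -0.109   0.1812] xang 86.6 zax [-0.    -0.002 -1.   ] F [0.01 0.45 1.78] w 0.0852 q [ 0.75  0.33 -0.72  1.69  0.23  1.2  -0.09]
to [ 0.489 -0.111  0.16 ] rows 1 tool cm total [-0.22 -0.33  2.12] per row [-0.22 -0.33  2.12] rot per row [-0.0002  0.0016 -0.0052] (shift in start axes)
to [ 0.489 -0.111  0.1  ] rows 2 tool cm total [0. 0. 6.] per row [0. 0. 3.] rot per row [0. 0. 0.] (shift in start axes)
knob 71 (array([582.9,   8.8]), array([15.1, 20.3]), 82.3) old ~ 547.1,10.9
```

View pics/scene12.png

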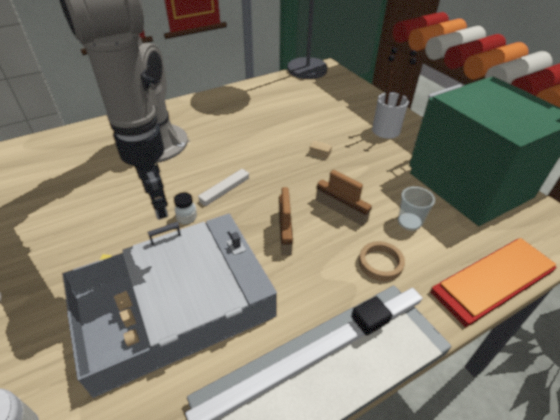

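The knob now measures 36 mm further along, at its far end, and the scene is otherwise unchanged. Going down on the handle and planning the lift arc.

Call:
apply_moves(
  commands=[
    {"wx": 0,"wy": 0,"wz": 0,"x": -0.2,"y": -0.3,"z": 2.5,"gripper": 1},
    {"wx": 0,"wy": 0,"wz": 0,"x": 0,"y": 0,"z": 3,"gripper": 1},
    {"wx": 0,"wy": 0,"wz": 0,"x": 0,"y": 0,"z": 2.6,"gripper": 1},
    {"wx": 0,"wy": 0,"wz": 0,"x": 0,"y": 0,"z": 0,"gripper": 1},
    {"wx": 0,"wy": 0,"wz": 0,"x": 0,"y": 0,"z": 0,"gripper": 1},
  ],
)

```text
t: 25.37
tcp_pos: [0.4902, -0.1056, 0.0996]
ee_rot: [-2.274, -2.163, 0.0]
force: [0.1, 0.1, 0.4]
gripper_width: 0.0854
```

```bash
python3 - <<'E'
from h import *
st()
h=case(-105,-30)
plan([([*h,.10],down(YAW+np.pi/2))])
N=12; F=.6
def bar(f):
    return 120-225*np.cos(f)+36*np.sin(f), 80+225*np.sin(f)+36*np.cos(f)
def tcp(f):
    x,z=bar(f); xy=case(x,-30); r=down(YAW+np.pi/2)*Ro.from_rotvec([f/2,0,0])
    return np.array([*xy,z/1000])+r.apply([0,0,.016]), r
for i in range(N):
    a,ra=tcp(F*i/N);b,rb=tcp(F*(i+1)/N)
    print(np.round(ra.inv().apply(b-a)*100,2),np.round((ra.inv()*rb).as_rotvec(),3),np.round(b,3))
E
```

```text
t 25.37 tcp [ 0.4902 -0.1056  0.0996] xang 87.15 zax [-0.002  0.002 -1.   ] F [0.08 0.09 0.37] w 0.0854 q [ 0.72  0.42 -0.69  1.81  0.3   1.03 -0.14]
to [ 0.489 -0.111  0.1  ] rows 1 tool cm total [-0.55 -0.09 -0.04] per row [-0.55 -0.09 -0.04] rot per row [-0.0022 -0.0021  0.0043] (shift in start axes)
[-0.    0.17 -1.12] [ 0.025 -0.     0.   ] [ 0.491 -0.111  0.111]
[ 0.    0.2  -1.11] [ 0.025  0.    -0.   ] [ 0.493 -0.111  0.122]
[-0.    0.22 -1.11] [0.025 0.    0.   ] [ 0.496 -0.111  0.133]
[ 0.    0.25 -1.1 ] [0.025 0.    0.   ] [ 0.499 -0.112  0.144]
[ 0.    0.28 -1.09] [ 0.025 -0.     0.   ] [ 0.503 -0.112  0.155]
[ 0.    0.31 -1.09] [ 0.025  0.    -0.   ] [ 0.507 -0.112  0.165]
[ 0.    0.33 -1.08] [0.025 0.    0.   ] [ 0.512 -0.112  0.175]
[-0.    0.36 -1.07] [0.025 0.    0.   ] [ 0.518 -0.113  0.185]
[-0.    0.39 -1.06] [0.025 0.    0.   ] [ 0.523 -0.113  0.195]
[ 0.    0.41 -1.05] [ 0.025 -0.     0.   ] [ 0.53  -0.113  0.204]
[-0.    0.44 -1.03] [ 0.025  0.    -0.   ] [ 0.537 -0.114  0.213]
[ 0.    0.46 -1.02] [0.025 0.    0.   ] [ 0.544 -0.114  0.221]
```

Call:
apply_moves(
  commands=[
    {"wx": 0,"wy": 0,"wz": 0,"x": -0.5,"y": 0,"z": 0,"gripper": 1},
    {"wx": 0,"wy": 0,"wz": 0,"x": 0,"y": 0,"z": 0,"gripper": -1},
    {"wx": 0,"wy": 0,"wz": 0,"x": 0,"y": 0,"z": 0,"gripper": -1},
    {"wx": 0,"wy": 0,"wz": 0,"x": 0,"y": 0,"z": 0,"gripper": -1},
    {"wx": 0,"wy": 0,"wz": 0,"x": 0,"y": 0,"z": 0,"gripper": -1},
    {"wx": 0,"wy": 0,"wz": 0,"x": 0,"y": 0,"z": 0,"gripper": -1},
    {"wx": 0,"wy": 0,"wz": 0,"x": 0,"y": 0,"z": 0,"gripper": -1},
    {"wx": 0,"wy": 0,"wz": 0,"x": 0,"y": 0,"z": 0,"gripper": -1},
  ],
)

```text
t: 26.03
tcp_pos: [0.4882, -0.1126, 0.1006]
ee_rot: [-2.278, -2.16, 0.005]
force: [-4.7, 0.3, 6.2]
gripper_width: 0.0117
```

Call:
apply_moves(
  commands=[
    {"wx": 0,"wy": 0,"wz": 0,"x": 0,"y": 0,"z": 0,"gripper": -1},
    {"wx": 0,"wy": 0,"wz": 0,"x": 0,"y": 0,"z": 0,"gripper": -1},
    {"wx": 0.025,"wy": 0,"wz": 0,"x": 0,"y": 0.17,"z": -1.1,"gripper": -1},
    {"wx": 0.025,"wy": 0,"wz": 0,"x": 0,"y": 0.2,"z": -1.1,"gripper": -1},
    {"wx": 0,"wy": 0,"wz": 0,"x": 0,"y": 0,"z": 0,"gripper": -1},
  ],
)

```text
t: 26.45
tcp_pos: [0.4918, -0.1128, 0.1223]
ee_rot: [-2.249, -2.133, 0.06]
force: [-3.3, -0.3, -3.1]
gripper_width: 0.0121
```

```bash
python3 - <<'E'
from h import *
st()
E
```

```text
t 26.45 tcp [ 0.4918 -0.1128  0.1223] xang 86.96 zax [-0.057  0.003 -0.998] F [-3.29 -0.33 -3.15] w 0.0121 q [ 0.7   0.43 -0.69  1.72  0.3   1.15 -0.13]
```

It rises freely, 22 mm up at 3 N. Following the arc.

Call:
apply_moves(
  commands=[
    {"wx": 0.025,"wy": 0,"wz": 0,"x": 0,"y": 0.22,"z": -1.1,"gripper": -1},
    {"wx": 0.025,"wy": 0,"wz": 0,"x": 0,"y": 0.25,"z": -1.1,"gripper": -1},
    {"wx": 0.025,"wy": 0,"wz": 0,"x": 0,"y": 0.28,"z": -1.1,"gripper": -1},
    {"wx": 0.025,"wy": 0,"wz": 0,"x": 0,"y": 0.31,"z": -1.1,"gripper": -1},
    {"wx": 0.025,"wy": 0,"wz": 0,"x": 0,"y": 0.33,"z": -1.1,"gripper": -1},
    {"wx": 0,"wy": 0,"wz": 0,"x": 0,"y": 0,"z": 0,"gripper": -1},
  ],
)

```text
t: 26.95
tcp_pos: [0.5109, -0.1138, 0.1756]
ee_rot: [-2.179, -2.066, 0.19]
force: [-7.2, -0.7, -0.0]
gripper_width: 0.0119
```

```bash
python3 - <<'E'
from h import *
st()
E
```

```text
t 26.95 tcp [ 0.5109 -0.1138  0.1756] xang 86.97 zax [-0.182  0.01  -0.983] F [-7.24 -0.67 -0.01] w 0.0119 q [ 0.62  0.51 -0.67  1.48  0.3   1.44 -0.13]
```

Call:
apply_moves(
  commands=[
    {"wx": 0.02,"wy": 0,"wz": 0,"x": 0,"y": 0.33,"z": -1.1,"gripper": -1},
    {"wx": 0.02,"wy": 0,"wz": 0,"x": 0,"y": 0.36,"z": -1.05,"gripper": -1},
    {"wx": 0.02,"wy": 0,"wz": 0,"x": 0,"y": 0.38,"z": -1.05,"gripper": -1},
    {"wx": 0.02,"wy": 0,"wz": 0,"x": 0,"y": 0.4,"z": -1.0,"gripper": -1},
    {"wx": 0.02,"wy": 0,"wz": 0,"x": 0,"y": 0.42,"z": -1.0,"gripper": -1},
    {"wx": 0,"wy": 0,"wz": 0,"x": 0,"y": 0,"z": 0,"gripper": -1},
    {"wx": 0,"wy": 0,"wz": 0,"x": 0,"y": 0,"z": 0,"gripper": -1},
    {"wx": 0,"wy": 0,"wz": 0,"x": 0,"y": 0,"z": 0,"gripper": -1},
  ],
)

```text
t: 27.62
tcp_pos: [0.5417, -0.1155, 0.2215]
ee_rot: [-2.124, -2.015, 0.281]
force: [-3.3, 0.4, -0.5]
gripper_width: 0.0116
```

```bash
python3 - <<'E'
from h import *
st()
p,r,o=pose(); g=p-r.apply([0,0,.019]); 
from scipy.optimize import brentq
z=g[2]*1000-2; print("phi from z",brentq(lambda f:80+225*np.sin(f)+36*np.cos(f)-z,0,1), "g",g)
p,W=cloud("scene"); cv2.imwrite("pics/scene13.png",p[:,:,::-1])
cc=W[...,:2]-C0; cx=np.cos(YAW)*cc[...,0]+np.sin(YAW)*cc[...,1]; cy=-np.sin(YAW)*cc[...,0]+np.cos(YAW)*cc[...,1]
m=(cy>.01)&(cy<.055)&(cx>-.08)&(cx<.1)&(W[...,2]<.2)&(W[...,2]>.085)
k=np.polyfit(cx[m],W[...,2][m],1); print("lid slope angle",np.arctan(-k[0]),m.sum(),np.std(W[...,2][m]-np.polyval(k,cx[m])))
E
```

```text
t 27.62 tcp [ 0.5417 -0.1155  0.2215] xang 86.97 zax [-0.273  0.014 -0.962] F [-3.27  0.4  -0.46] w 0.0116 q [ 0.53  0.62 -0.64  1.21  0.32  1.69 -0.13]
phi from z 0.6063170389168553 g [ 0.54690478 -0.11576834  0.23979817]
lid slope angle 0.5835029632786474 2357 0.0015004974308337922
```

View pics/scene13.png

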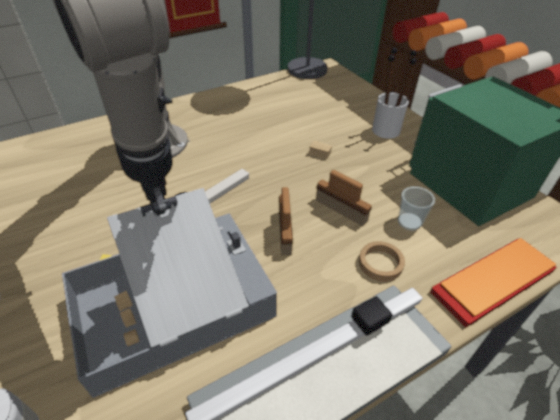

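The lid stands at about 0.58 rad, so the front edge is up about 13 cm. The three rod ends are in the trough, the brush stands on the bench and the cup hasn't moved. I'll check it holds still, then hand in.

Call:
apply_moves(
  commands=[
    {"wx": 0,"wy": 0,"wz": 0,"x": 0,"y": 0,"z": 0,"gripper": -1},
    {"wx": 0,"wy": 0,"wz": 0,"x": 0,"y": 0,"z": 0,"gripper": -1},
    {"wx": 0,"wy": 0,"wz": 0,"x": 0,"y": 0,"z": 0,"gripper": -1},
    {"wx": 0,"wy": 0,"wz": 0,"x": 0,"y": 0,"z": 0,"gripper": -1},
    {"wx": 0,"wy": 0,"wz": 0,"x": 0,"y": 0,"z": 0,"gripper": -1},
    {"wx": 0,"wy": 0,"wz": 0,"x": 0,"y": 0,"z": 0,"gripper": -1},
  ],
)

```text
t: 28.17
tcp_pos: [0.5424, -0.1155, 0.2222]
ee_rot: [-2.125, -2.015, 0.28]
force: [-2.9, -0.1, 0.7]
gripper_width: 0.0116
```

```bash
python3 - <<'E'
from h import *
st()
print(ctrl.hand_in())
E
```

```text
t 28.17 tcp [ 0.5424 -0.1155  0.2222] xang 86.96 zax [-0.272  0.014 -0.962] F [-2.85 -0.09  0.65] w 0.0116 q [ 0.53  0.62 -0.64  1.21  0.32  1.7  -0.13]
the job is handed in; nothing more can be done
None
```

I swept the three rod ends into the trough with the far brush, stood the brush back on the bench, and tugged the lid by its handle. The lid caught after about 12 mm at 21 N, so I lowered it, slid the bolt to its far end and lifted. I handed in at 28.2 s, still holding the lid up by the handle.

**Last checks:**
- **Lid:** open about 0.58 rad from the depth image (0.61 from the gripper height), which puts the front edge about 13 cm up. It held still with the grip closed on the bar.
- **Bolt:** the knob measured 36 mm further along in the depth image, although the gripper itself moved 34 mm before the stop. Either way it is within 6 mm of its end.
- **Rod ends, brush and cup:** in the last scene picture all three rod ends lay in the trough, the brush stood free of the case, and the cup looked unmoved. I judged these by eye and did not measure them again.

No check failed. I first turned the wrist the wrong way for the handle grasp, towards a joint limit, and turned it back before touching anything.

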